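Register a bar in a hand press and hang its guard

ROBOT

A 6-joint arm with a two-finger parallel gripper is mounted at the origin on a cart in front of the work surface, level with it; the furniture and walls round the work are solid. World frame = base frame: x ahead of the robot, y to its left, z up, the work surface at z = 0. Lengths are in m, angles in degrees, forces in N, time in s.
With the tool pointing down it reaches from about 0.275 to 0.825 m from the base axis. Payload 5.2 kg.
Tool frame: the origin (TCP) lies between the finger pads; the fingertips stand 17 mm ahead of it and the grasp point (between the pads) lies 2 mm behind it; z points along the fingers, y is the direction in which the jaws open and shut (so a half turn about z gives the same grasp; the last joint's range is limited). The gripper opens to 93 mm and grips with 3 to 60 N. Pads are 15 mm wide; open, the fingers measure 128 mm over their backs; the gripper's body (75 mm by 188 mm) begins 65 mm behind the grasp point.
Start: joints at [65.099, 14.817, 87.949, -0, 77.235, -11.62], TCP at [0.126, 0.535, 0.204] pointing down, gripper open.
Joint ranges: [-179.93, 179.93], [-52.35, 119.4], [10.71, 147.94], [-69.91, 249.91], [12.55, 155.21], [-178.61, 178.61]. Speed limits (degrees/s): [147.25, 147.25, 180, 180, 180, 180].

INTERFACE

Orientations are given as a 3x3 rotation matrix whose columns are the frame's x, y, z axes.
In Python, from cell import telemetry, viewer, manip gives the robot as it stands.
- The arm moves only by the tool apply_moves, never from a script. Its argument "deltas" is a list of rows, each a list of 5 numbers: the closure, from -1 (fully open) to 1 (shut), so that 0 is half open, then the shift along the tool's x, y, z in units of 25 mm (1.0 is 25 mm), then the turn about the tool's z in units of 5 degrees (1.0 is 5 degrees). In form: [[fingers, dx, dy, dz, roll], ...]. A call has exactly 10 rows; each row shifts and turns the commanded pose from where the row before left it, along the tool's axes as they then stand; what a row does not reach is not made up. A row lasts 1/8 s, in which the tool goes at most 62.5 mm and 10.7 degrees, less where a joint would pass 70% of its speed; a pose out of reach is approached as far as the arm can. A call is refused whole if a number of a shift passes 1 or a number of a turn 1, either way. A call with a gripper value outside its range is refused whole. The fingers move at their own pace and stop on an object; "newtons" is the grip in N (left out, the last holds). Time passes only in rows, so rows that do not move let the fingers close, or fill a call up. It gives the time, the measured TCP pose, the force and the opening at its end, in the units of the state.
- telemetry.observe(): the state, without advancing time (a new reading comes with each control period).
- viewer.grab_frame(name): name is "scene" or "top" or "wrist"; returns a dict with "pixels" (384x512x3 uint8, red, green, blue), "range_z" (384x512 float32, m along the optical axis (not along the pixel's ray), 0 where there is no reading), "fx", "fy", "cx", "cy" (pixels), "xyz" and "orientation" of the camera in the world. Camera axes: x right, y up, looking along -z (the intrinsics and any distortion apply to the point x, -y, -z); pixel columns grow to the right and rows downward; lengths in m; the calibration is good to about 2 mm. A picture is of the moment at which its call begins.
- manip.sign_off(): hands the job in, once; it reports no verdict.
The state is a dict: "t": time; "joint_pos": joint angles; "joint_vel": joint speeds; "joint_torque": joint torques, N m; "tool_pos": TCP position; "orientation": TCP orientation; "force": force on the tool from outside, world axes, zero at the start; "ft_torque": the same for the moment, N m; "finger_gap": finger opening in m.
Only numpy, scipy, OpenCV 4.12 (cv2) and the standard library are available. Lean on these libraries where they do the work, as an engineer would, in place of code of your own. Each camera call takes 0.05 s, during which the arm holds its last target.

TASK

The bar blank lies loose on the front of the hand press's table. Slide it in under the head until its back long edge lies flush along the back rail and its left end is up against the side rail; then lift the sheet-metal guard that stands on the bench to the left and hang it on the press, both knuckles fully down on the two pintle pins, so that it closes straight across the front, and let go of it. Do not tip the guard over or knock the oil bottle, the small tin or the drilled block about.

Things in the scene. Friction and masses are not known exactly. Their poses are not given: they have to be found in the camera images.
- press: Grey hand press fixed to the bench. Frame (used for all press points, mm): origin on the bench top under the ram; x to its back, away from the robot; y to its left; z up. Table top z = 25, x -140 to 95, y -110 to 160. At the front left corner a hinge post, x -94 to -78, y 131 to 149, up to z = 152. The lever is on the head's right, y -33 to -68, behind x = 15
- back_rail (a point): Middle of the back rail's face, on the press at x = 20, y = -10, z = 32. The face looks to press -x (at the robot) and runs from y = -75 to 55; the rail's top is at z = 39
- side_rail (a point): Middle of the side rail's face, left of the nest, on the press at x = -23, y = 60, z = 32. The face looks to press -y (to the right) and runs from x = -60 to 14; the rail's top is at z = 39
- head_front (a point): Middle of the lower front edge of the press's head, at x = -38, y = 0, z = 108. The head overhangs the nest: y -40 to 40, z 108 to 200, from here to the back (screw heads reach x = -42); the ram above it ends at z = 270, the punch below it at z = 52. A bar in the nest is under the head: only a tool leaning back toward the robot by some 35 to 40 degrees reaches its front edge
- bar_mid (a point): Centre of the loose steel bar blank: flat, 40 (its x) by 120 (its y) by 16 mm (z), about 0.5 kg, lying askew on the table in front of the head, this point 8 mm above its underside. Its axes lie along the press's when it is registered, and this point is then at press x = 0, y = 0, z = 33
- bar_back_left (a point): Back left edge of the bar at half height, (20, 60, 0) mm from its centre: at press x = 20, y = 60 when the bar is registered
- bar_back_right (a point): Back right edge of the bar at half height, (20, -60, 0) mm from its centre: at press x = 20, y = -60 when the bar is registered
- guard_grip (a point): Centre of the black lifting handle on top of the loose guard: an upright block 22 (guard's x) by 24 (guard's y) by 42 mm tall, 21 mm of it above and below this point, standing on the guard's top nearly over its centre of mass. Guard frame: origin on its hinge axis at the lower edge, z up, axes along the press's when it hangs closed; this point is at (8, -130, 163) mm. About 0.32 kg
- guard_corner (a point): Lower corner of the guard where its front panel meets the side return, at guard (-8, -212, 0) mm. The guard is an L of 3 mm sheet with a window, 140 mm tall, standing on its lower edges: front panel at guard x = -8 from y = -14 to -212, side return from here to x = 74, a flange (x -10 to 43) over the top. Hung, its lower edge is 36 mm above the bench
- knuckle_lower (a point): Centre of the lower end of the guard's lower knuckle, an upright steel tube 19 mm across and 22 mm long with a 12 mm through bore; at guard (0, 0, 14) mm, that is (-8, 130, -149) mm from the handle's centre. Hung, it rests on the foot of the lower pin
- knuckle_upper (a point): The same for the upper knuckle, 90 mm straight above the lower one, at guard (0, 0, 104) mm. Hung, it rests on the foot of the upper pin
- pin_lower (a point): Centre of the foot of the lower pintle pin, at press x = -118, y = 140, z = 50. Upright pin 10 mm thick and 22 mm high, the last 7 mm tapered to 4 mm; the foot is a shoulder 20 mm across, 8 mm thick, on an arm from the hinge post behind it (at +x)
- pin_upper (a point): The same for the upper pin, 90 mm above the lower (z = 140, tip at 162). Because it stands over the lower pin, the lower knuckle cannot come straight down from high up: bring the guard in level from the front (from press -x) with the knuckles 25 to 50 mm above their seats, then lower it
- gauge_block: bystander: drilled parallel block 25 x 75 x 50 mm, on the bench right of the press; origin at the centre of its underside
- oiler: bystander: small bottle with a spout, 42 mm across and 135 mm tall, behind the gap between press and guard; origin at the centre of its underside
- tin: bystander: open square tin 50 x 50 x 47 mm, behind the guard; origin at the centre of its underside
Things that resemble listed ones, but are neither listed nor needed, are in the scene too. Of the things shaped like the part that bears bar_mid, the bare steel one is meant.

How it is judged (in metres and radians):
On the way, in this order (a step that is already met when the one before it is completed fails the run):
1. the bar lies flat on the table, its back edge along the back rail and its left end against the side rail (x of bar_back_left in the frame of press between 0.018 and 0.023 m and x of bar_back_right in the frame of press between 0.018 and 0.023 m and y of bar_back_left in the frame of press between 0.058 and 0.063 m and z of bar_mid in the frame of press below 0.036 m and angle between bar_mid's own z axis and vertical below 0.05 rad), for 0.2 s.
2. the guard hangs with both knuckles down on their pins, closed across the front (distance between knuckle_lower and pin_lower below 0.004 m and distance between knuckle_upper and pin_upper below 0.004 m and angle between guard_grip's own z axis and vertical below 0.06 rad and angle between the y axis of guard_grip and the y axis of press, either way round below 0.14 rad), for 0.2 s.
At the end, for the whole second after the job is handed in: The bar lies flat in the nest, both ends of its back edge within 2 mm of the back rail and its left end within 2 mm of the side rail; the guard hangs upright (within 3.4 degrees), each knuckle within 4 mm of its pin's foot, square across the front of the press within 8 degrees (all of step 1 and all of step 2); the robot touches nothing.
It fails at once if the guard is tipped more than 35 degrees (angle between guard_grip's own z axis and vertical above 0.61 rad).
It fails at once if the parallel block is knocked more than 30 mm away (distance of gauge_block from where it was at the start of the episode above 0.03 m).
It fails at once if the oil bottle is knocked more than 30 mm away (distance of oiler from where it was at the start of the episode above 0.03 m).
It fails at once if the tin is knocked more than 30 mm away (distance of tin from where it was at the start of the episode above 0.03 m).
It also fails if it takes over 69 s, if anything falls off the work surface, if the arm or the gripper's body presses on something with over 40 N, if the wrist force passes 120 N, or if a joint passes its speed limit or range.

## Working session

There is one attempt and no reset: what is moved stays moved. The work goes in short steps, Python scripts to look and compute and a tool call to move; the robot and the scene stay as the last step left them, time stands still between calls to the robot, and variables do not carry over. Pictures are saved under pics/ and viewed, and the job is handed in when it is done.

Besides the shell and the picture viewer there is one more tool, called after ">>>" in YAML: its name, and indented under it one key for each argument. apply_moves: Moves the arm, as the interface text tells. Its arguments: {"type":"object","properties":{"deltas":{"type":"array","items":{"type":"array","items":{"type":"number"}}},"newtons":{"type":"number"}},"required":["deltas"]}

```bash
ls; mkdir -p pics; python3 - <<'E'
from cell import telemetry, viewer
import cv2,pickle
s=telemetry.observe();print(s)
for n in("scene","top","wrist"):
    f=viewer.grab_frame(n);pickle.dump(f,open(f"pics/{n}0.pkl","wb"))
    print(n,f["fx"],f["fy"],f["cx"],f["cy"],f["xyz"],f["orientation"])
    cv2.imwrite(f"pics/{n}0.png",f["pixels"][:,:,::-1])
E
```

```text
pics
{'t': 0.0, 'joint_pos': array([ 6.50992076e+01,  1.48593116e+01,  8.80129442e+01, -2.20415295e-03,
        7.72344049e+01, -1.16210060e+01]), 'joint_vel': array([ 0.10353481, -0.03438877, -0.06819692, -0.00067933,  0.02300728,
       -0.03085842]), 'joint_torque': array([-1.58098396e-04, -4.37286723e+01, -2.83998889e+01,  7.18617789e-02,
        4.11589723e-02, -9.73593387e-05]), 'tool_pos': array([0.12608802, 0.53474225, 0.20340418]), 'orientation': array([[-9.73261806e-01,  2.29697397e-01, -7.49783671e-04],
       [ 2.29698372e-01,  9.73260373e-01, -1.70432030e-03],
       [ 3.38256797e-04, -1.83097394e-03, -9.99998267e-01]]), 'force': array([ 0.31039094,  0.09735734, -0.39717829]), 'ft_torque': array([0.00313221, 0.00741698, 0.02964461]), 'finger_gap': 0.09315094705984449}
scene 492.5104441727027 492.5104441727027 251.7920823722445 187.51911035189727 [-0.37934339  1.2717665   0.87102698] [[-0.79925922  0.25487239 -0.54426535]
 [-0.60084754 -0.35834942  0.71454036]
 [-0.01292056  0.89812346  0.43955353]]
top 472.1672649464804 472.1672649464804 250.62144064180384 190.4950010035452 [0.28078256 0.00850781 1.58056669] [[-0.01332147  0.98162598 -0.19034961]
 [-0.99982933 -0.0155138  -0.01003179]
 [-0.01280051  0.19018348  0.98166511]]
wrist 273.72662669965825 273.72662669965825 256.3081213742216 194.2952716604564 [0.05484754 0.55061728 0.38440491] [[ 2.29188018e-01 -9.40202629e-01 -2.51975931e-01]
 [ 9.73381727e-01  2.21128145e-01  6.02524409e-02]
 [-9.30533082e-04 -2.59077904e-01  9.65855980e-01]]
```

View pics/scene0.png

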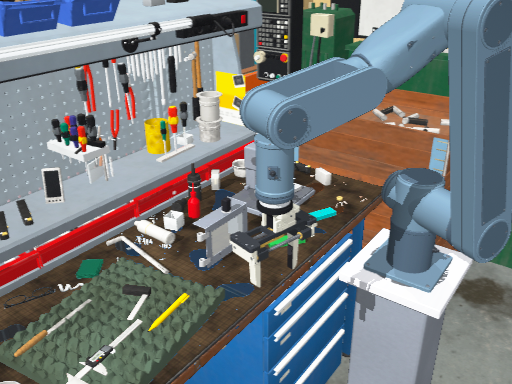

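View pics/top0.png

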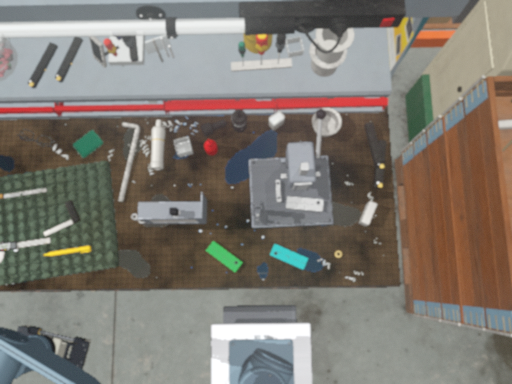

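View pics/wrist0.png

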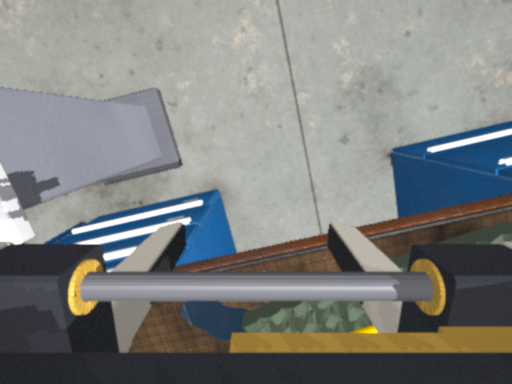

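The top view shows the press at (290,190) and the bare bar on its table at about (304,203). The green bar (224,257) and cyan bar (289,257) are look-alikes lying on the bench. The guard is at (170,212) with its black handle at (174,212), the red oiler at (210,147) and the tin at (183,147). I'll enlarge this to confirm.

```bash
cat > h.py <<'E'
import numpy as np,cv2,pickle
def w(f,u,v,d=None):
    d=f["range_z"][int(round(v)),int(round(u))] if d is None else d
    c=np.array([(u-f["cx"])/f["fx"]*d,-(v-f["cy"])/f["fy"]*d,-d])
    return f["orientation"]@c+f["xyz"]
def cloud(f):
    H,W=f["range_z"].shape;v,u=np.mgrid[:H,:W];d=f["range_z"]
    c=np.stack([(u-f["cx"])/f["fx"]*d,-(v-f["cy"])/f["fy"]*d,-d],-1)
    return c@np.array(f["orientation"]).T+f["xyz"]
def atz(f,u,v,z):
    a=w(f,u,v,1.0)-f["xyz"];return f["xyz"]+a*(z-f["xyz"][2])/a[2]
def proj(f,p):
    c=np.array(f["orientation"]).T@(np.array(p)-f["xyz"]);return f["cx"]+f["fx"]*c[0]/-c[2], f["cy"]-f["fy"]*c[1]/-c[2]
E
python3 - <<'E'
from h import *
f=pickle.load(open("pics/top0.pkl","rb"))
im=f["pixels"][:,:,::-1]
for n,(a,b,c,d) in dict(a=(235,345,125,240),b=(120,225,125,240)).items():
    cv2.imwrite(f"pics/top0{n}.png",cv2.resize(im[c:d,a:b],None,fx=5,fy=5,interpolation=cv2.INTER_CUBIC))
P=cloud(f)
for (u,v) in [(304,203),(270,215),(300,155),(174,212),(150,210),(183,147),(210,147),(224,257),(289,257)]: print(u,v,P[v,u].round(4))
E
```

```text
304 203 [ 0.5349 -0.1516  0.0388]
270 215 [ 0.4981 -0.0388  0.0277]
300 155 [ 0.6557 -0.128   0.1985]
174 212 [0.4895 0.2528 0.1852]
150 210 [0.5038 0.3354 0.1387]
183 147 [ 7.452e-01  2.579e-01 -5.000e-04]
210 147 [0.7206 0.1561 0.0782]
224 257 [0.3626 0.1147 0.0201]
289 257 [ 0.3598 -0.0984  0.0173]
```

View pics/top0a.png

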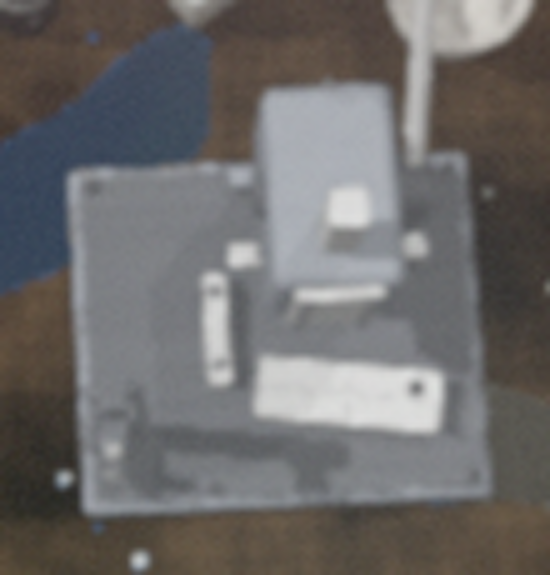

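View pics/top0b.png

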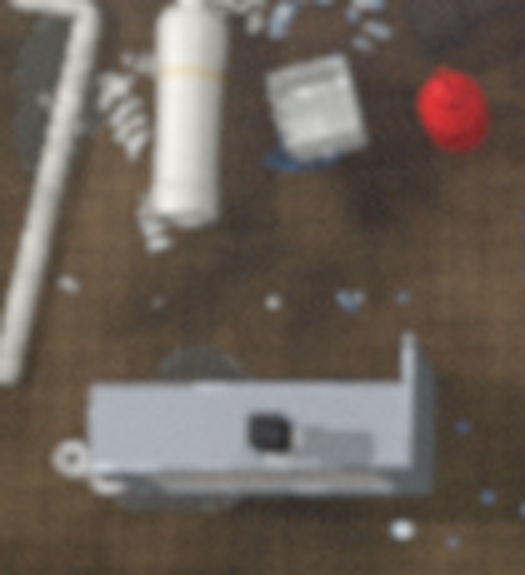

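The enlarged crop confirms that the bare steel bar on the table (crop 350,395) is the one meant. The knuckles are at the guard's left (crop 70,458), and the oiler (red) and tin stand behind it.

The moves cannot tilt the tool, and a vertical gripper's body would hit the head before the bar seats. So I plan to hold one of the loose coloured bars as a flat pusher. First I'll fit all the poses.

```bash
cat > fit.py <<'E'
from h import *
from scipy.optimize import least_squares
f=pickle.load(open("pics/top0.pkl","rb"))
P=cloud(f);px=f["pixels"].astype(int)
# table top cloud
m=(abs(P[...,2]-0.025)<0.006)&(P[...,0]>.45)&(P[...,0]<.75)&(P[...,1]>-.27)&(P[...,1]<.06)
m=cv2.morphologyEx(m.astype(np.uint8),cv2.MORPH_OPEN,np.ones((3,3)))
print("table z",np.median(P[m>0][:,2]))
pts=[(235+u/5-.4,125+v/5-.4) for u,v in((85,512),(490,495),(70,172),(467,155))]
W=np.array([atz(f,u,v,.025) for u,v in pts]);print(W.round(4))
L=np.array([(-.14,.16),(-.14,-.11),(.095,.16),(.095,-.11)])
def solve(L,W):
    r=least_squares(lambda p:((np.c_[np.cos(p[2])*L[:,0]-np.sin(p[2])*L[:,1]+p[0],np.sin(p[2])*L[:,0]+np.cos(p[2])*L[:,1]+p[1]])-W[:,:2]).ravel(),[.6,-.1,0])
    return r.x,r.fun
p,e=solve(L,W);print("press",p[:2].round(4),np.degrees(p[2]),(e*1000).round(1))
def rect(mask,z,name):
    mask=mask.astype(np.uint8);n,lab,st,c=cv2.connectedComponentsWithStats(mask)
    i=1+np.argmax(st[1:,4]);v,u=np.where(lab==i)
    W=np.array([atz(f,a,b,z)[:2] for a,b in zip(u,v)])
    r=cv2.minAreaRect((W*1000).astype(np.float32));print(name,st[i,4],r, cv2.boxPoints(r).round(1).tolist())
R,G,B=px[...,0],px[...,1],px[...,2]
box=lambda a,b,c,d:(np.indices(R.shape)[1]>=a)&(np.indices(R.shape)[1]<=b)&(np.indices(R.shape)[0]>=c)&(np.indices(R.shape)[0]<=d)
rect((G>R+60)&(G>B+60)&box(200,245,235,275),.016,"green")
rect((B>R+60)&(G>R+60)&box(265,312,240,272),.016,"cyan")
rect((R>185)&box(283,328,194,214),.041,"bar")
rect((R<70)&(G<70)&(B<70)&box(168,180,205,218),.184,"handle")
E
python3 fit.py
```

```text
table z 0.02540918650968438
[[ 0.4594  0.0228  0.025 ]
 [ 0.4667 -0.2449  0.025 ]
 [ 0.6916  0.0298  0.025 ]
 [ 0.699  -0.2401  0.025 ]]
press [ 0.6023 -0.1325] 1.5238562192847274 [-1.3  0.9 -1.4 -1.2  1.5  0.2  1.2  0.2]
green 465 ((366.1798400878906, 116.05694580078125), (121.55941772460938, 41.757328033447266), 52.900779724121094) [[312.8999938964844, 80.19999694824219], [346.20001220703125, 55.0], [419.5, 151.89999389648438], [386.20001220703125, 177.10000610351562]]
cyan 499 ((362.7929382324219, -97.43809509277344), (123.50599670410156, 44.19587707519531), 65.6572494506836) [[317.20001220703125, -144.60000610351562], [357.5, -162.8000030517578], [408.3999938964844, -50.29999923706055], [368.1000061035156, -32.099998474121094]]
bar 409 ((533.4192504882812, -152.00416564941406), (118.68197631835938, 39.08502960205078), 83.81362915039062) [[507.6000061035156, -208.89999389648438], [546.5, -213.10000610351562], [559.2000122070312, -95.0999984741211], [520.4000244140625, -90.9000015258789]]
handle 39 ((491.1745300292969, 253.05201721191406), (18.40057945251465, 15.117114067077637), 89.13213348388672) [[483.5, 244.0], [498.6000061035156, 243.6999969482422], [498.8999938964844, 262.1000061035156], [483.79998779296875, 262.3999938964844]]
```

Both coloured bars measure about 120 x 40 x 16, the same as the blank. The green one suits as a pusher: gripped 15 mm behind its centre, it keeps the gripper body in front of the head. Next is a planning helper, then the approach to the green bar.

```bash
cat > plan.py <<'E'
import numpy as np
from cell import telemetry
def yawof(R): return np.degrees(np.arctan2(R[1,0],R[0,0]))
def rows(tx,ty,tz,yaw,n,start=None,fing=-1):
    if start is None:
        s=telemetry.observe();p=np.array(s["tool_pos"]);y=yawof(np.array(s["orientation"]))
    else: p=np.array(start[:3],float);y=start[3]
    dy=(yaw-y+180)%360-180
    d=(np.array([tx,ty,tz])-p)/n
    out=[]
    for i in range(n):
        a=np.radians(y+dy*i/n);X=np.array([np.cos(a),np.sin(a),0]);Y=np.array([-np.cos(a+np.pi/2),-np.sin(a+np.pi/2),0])
        # tool down: y = z x x
        Y=np.cross([0,0,-1],X)
        out.append([fing]+[round(float(q),2) for q in (d@X/.025,d@Y/.025,-d[2]/.025,-dy/n/5)])
    print("from",p.round(4),round(y,2));
    for r in out: print(r,end=",")
    print()
    return (tx,ty,tz,yaw)
E
python3 - <<'E'
from plan import *
rows(.357,.104,.11,232.9,20)
E
```

```text
from [0.1262 0.5349 0.2036] 166.72
[-1, -0.65, -0.73, 0.19, -0.66],[-1, -0.6, -0.77, 0.19, -0.66],[-1, -0.56, -0.8, 0.19, -0.66],[-1, -0.51, -0.83, 0.19, -0.66],[-1, -0.46, -0.86, 0.19, -0.66],[-1, -0.41, -0.89, 0.19, -0.66],[-1, -0.36, -0.91, 0.19, -0.66],[-1, -0.31, -0.93, 0.19, -0.66],[-1, -0.25, -0.94, 0.19, -0.66],[-1, -0.2, -0.96, 0.19, -0.66],[-1, -0.14, -0.97, 0.19, -0.66],[-1, -0.09, -0.97, 0.19, -0.66],[-1, -0.03, -0.98, 0.19, -0.66],[-1, 0.03, -0.98, 0.19, -0.66],[-1, 0.08, -0.97, 0.19, -0.66],[-1, 0.14, -0.97, 0.19, -0.66],[-1, 0.19, -0.96, 0.19, -0.66],[-1, 0.25, -0.95, 0.19, -0.66],[-1, 0.3, -0.93, 0.19, -0.66],[-1, 0.36, -0.91, 0.19, -0.66],
```

>>> apply_moves:
  deltas:
    - [-1,-0.65,-0.73,0.19,-0.66]
    - [-1,-0.6,-0.77,0.19,-0.66]
    - [-1,-0.56,-0.8,0.19,-0.66]
    - [-1,-0.51,-0.83,0.19,-0.66]
    - [-1,-0.46,-0.86,0.19,-0.66]
    - [-1,-0.41,-0.89,0.19,-0.66]
    - [-1,-0.36,-0.91,0.19,-0.66]
    - [-1,-0.31,-0.93,0.19,-0.66]
    - [-1,-0.25,-0.94,0.19,-0.66]
    - [-1,-0.2,-0.96,0.19,-0.66]

```text
t: 1.4
tool_pos: [0.2417, 0.3191, 0.1565]
orientation: [[-0.941, -0.339, -0.0], [-0.339, 0.941, -0.0], [0.0, -0.0, -1.0]]
force: [-0.2, 1.1, 0.1]
finger_gap: 0.0932
```

>>> apply_moves:
  deltas:
    - [-1,-0.14,-0.97,0.19,-0.66]
    - [-1,-0.09,-0.97,0.19,-0.66]
    - [-1,-0.03,-0.98,0.19,-0.66]
    - [-1,0.03,-0.98,0.19,-0.66]
    - [-1,0.08,-0.97,0.19,-0.66]
    - [-1,0.14,-0.97,0.19,-0.66]
    - [-1,0.19,-0.96,0.19,-0.66]
    - [-1,0.25,-0.95,0.19,-0.66]
    - [-1,0.3,-0.93,0.19,-0.66]
    - [-1,0.36,-0.91,0.19,-0.66]

```text
t: 2.65
tool_pos: [0.3569, 0.1033, 0.109]
orientation: [[-0.604, -0.797, -0.0], [-0.797, 0.604, 0.0], [0.0, 0.0, -1.0]]
force: [-0.0, -0.1, 0.1]
finger_gap: 0.0928
```

```bash
python3 - <<'E'
from plan import *
from cell import viewer
import cv2,pickle
for n in("wrist","top","scene"):
    f=viewer.grab_frame(n);pickle.dump(f,open(f"pics/{n}1.pkl","wb"));cv2.imwrite(f"pics/{n}1.png",f["pixels"][:,:,::-1])
s=telemetry.observe();print(s["t"],s["orientation"])
rows(.357,.104,.0205,232.9,5)
E
```

```text
2.8 [[-6.08194340e-01 -7.93787693e-01 -8.61720544e-04]
 [-7.93788049e-01  6.08194473e-01  1.28679694e-04]
 [ 4.21949315e-04  7.62285731e-04 -9.99999620e-01]]
from [0.3567 0.1035 0.109 ] -127.46
[-1, -0.0, 0.0, 0.71, -0.01],[-1, -0.0, 0.0, 0.71, -0.01],[-1, -0.0, 0.0, 0.71, -0.01],[-1, -0.0, 0.0, 0.71, -0.01],[-1, -0.0, 0.0, 0.71, -0.01],
```

View pics/wrist1.png

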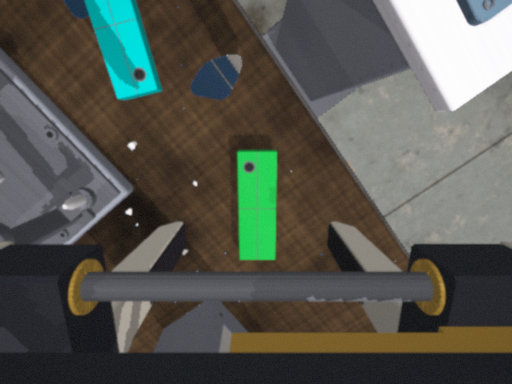

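View pics/scene1.png

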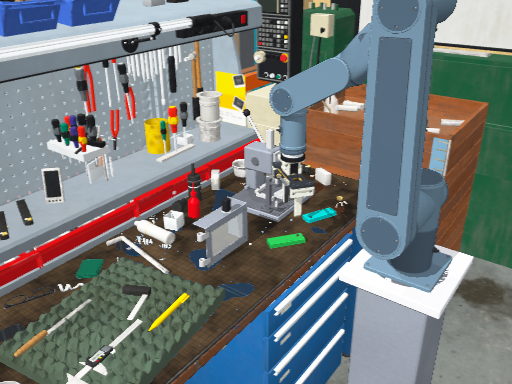

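The green bar is centred between the fingers (bar at columns 238–277, fingers at 183 and 328). I'll check its position along the tool's x axis in the wrist view.

```bash
python3 - <<'E'
from h import *
f=pickle.load(open("pics/wrist1.pkl","rb"))
for p in [(.3567,.1035,.016),(.3567,.1035,.109),(.3567,.1035,.092)]: print(proj(f,p))
px=f["pixels"].astype(int);R,G,B=px[...,0],px[...,1],px[...,2]
m=(G>R+60)&(G>B+60)
v,u=np.where(m)
W=np.array([atz(f,a,b,.016)[:2] for a,b in zip(u,v)])*1000
print(len(u),cv2.minAreaRect(W.astype(np.float32)),v.min(),v.max(), f["range_z"][200,260],w(f,260,200))
E
```

```text
(np.float64(255.85880545337605), np.float64(194.05326348342268))
(np.float64(255.84452618068707), np.float64(228.1646613246375))
(np.float64(255.84804715552454), np.float64(219.753492486726))
4089 ((364.8413391113281, 115.63580322265625), (119.90010070800781, 40.19459915161133), 53.036712646484375) 150 259 0.28450093 [0.35700773 0.11102991 0.01679677]
```

The wrist fit agrees with the top fit to within 1.5 mm. I'll descend and grip.

>>> apply_moves:
  deltas:
    - [-1,0,0,0.71,-0.01]
    - [-1,0,0,0.71,0]
    - [-1,0,0,0.71,0]
    - [-1,0,0,0.71,0]
    - [-1,0,0,0.7,0]
    - [-1,0,0,0,0]
    - [1,0,0,0,0]
    - [1,0,0,0,0]
    - [1,0,0,0,0]
    - [1,0,0,0,0]
  newtons: 60

```text
t: 4.05
tool_pos: [0.3569, 0.1041, 0.021]
orientation: [[-0.605, -0.796, 0.001], [-0.796, 0.605, -0.0], [-0.0, -0.001, -1.0]]
force: [-0.2, 0.1, -0.7]
finger_gap: 0.0575
```

>>> apply_moves:
  deltas:
    - [1,0,0,0,0]
    - [1,0,0,0,0]
    - [1,0,0,0,0]
    - [1,0,0,-0.5,0]
    - [1,0,0,-0.5,0]
    - [1,0,0,-0.5,0]
    - [1,0,0,-0.5,0]
    - [1,0,0,0,0]
    - [1,0,0,0,0]
    - [1,0,0,0,0]

```text
t: 5.3
tool_pos: [0.3562, 0.1041, 0.0702]
orientation: [[-0.605, -0.796, -0.001], [-0.796, 0.605, 0.0], [0.001, 0.001, -1.0]]
force: [-0.4, 0.2, 0.7]
finger_gap: 0.0008
```

```bash
python3 - <<'E'
from plan import *
from h import *
from cell import viewer
for n in("wrist","scene"):
    f=viewer.grab_frame(n);pickle.dump(f,open(f"pics/{n}2.pkl","wb"));cv2.imwrite(f"pics/{n}2.png",f["pixels"][:,:,::-1])
# press cloud seen?
s=telemetry.observe();print(s["t"],s["tool_pos"],s["force"])
E
```

```text
5.4 [0.35635422 0.1040538  0.07033097] [-0.36391711  0.93675106 -0.12100417]
```

View pics/wrist2.png

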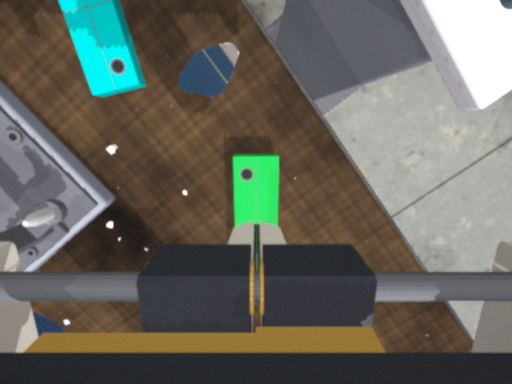

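View pics/scene2.png

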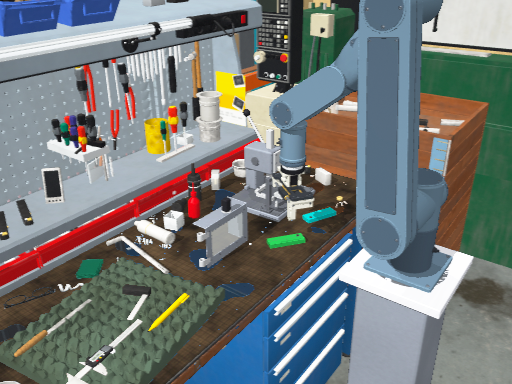

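The fingers closed fully, to 0.8 mm, with the tips at z = 4 mm. So the green bar is only for show and cannot serve as a pusher.

The direct alternative is to get a real lean of the tool. The interface gives no tilt command, but it says poses out of reach are approached as far as the arm can. I'll test this safely in free air: high up, joint 5 runs into its limit, which should lean the tool. First I'll align the roll with the press and learn the arm's geometry on the way.

```bash
python3 - <<'E'
from plan import *
rows(.34,.009,.30,181.5,11)
E
```

```text
from [0.3564 0.1041 0.0703] -127.23
[-1, 0.31, -0.16, -0.84, 0.93],[-1, 0.3, -0.19, -0.84, 0.93],[-1, 0.28, -0.21, -0.84, 0.93],[-1, 0.26, -0.23, -0.84, 0.93],[-1, 0.24, -0.25, -0.84, 0.93],[-1, 0.22, -0.27, -0.84, 0.93],[-1, 0.2, -0.29, -0.84, 0.93],[-1, 0.17, -0.3, -0.84, 0.93],[-1, 0.15, -0.32, -0.84, 0.93],[-1, 0.12, -0.33, -0.84, 0.93],[-1, 0.1, -0.34, -0.84, 0.93],
```

>>> apply_moves:
  deltas:
    - [1,0.34,-0.18,-0.9,1]
    - [1,0.32,-0.21,-0.9,1]
    - [1,0.3,-0.23,-0.9,1]
    - [1,0.28,-0.25,-0.9,1]
    - [1,0.26,-0.28,-0.9,1]
    - [1,0.23,-0.3,-0.9,1]
    - [1,0.21,-0.32,-0.9,1]
    - [1,0.17,-0.33,-0.9,1]
    - [1,0.14,-0.35,-0.9,1]
    - [1,0.11,-0.37,-0.9,1]

```text
t: 6.65
tool_pos: [0.3406, 0.0102, 0.2962]
orientation: [[-0.999, -0.045, -0.001], [-0.045, 0.999, 0.0], [0.001, 0.0, -1.0]]
force: [-0.2, 0.4, 0.1]
finger_gap: 0.0006
```

```bash
cat > st.py <<'E'
from plan import *
s=telemetry.observe();R=np.array(s["orientation"])
print(round(s["t"],2),"j",np.round(s["joint_pos"],1),"p",np.round(s["tool_pos"],4),"yaw",yawof(R).round(2),"F",np.round(s["force"],1),"gap",round(s["finger_gap"],4));print(R.round(3).tolist())
E
python3 st.py
```

```text
6.65 j [ -17.3  -11.   102.2   -0.    88.9 -109.9] p [0.3406 0.0102 0.2962] yaw -177.4 F [-0.2  0.4  0.1] gap 0.0006
[[-0.999, -0.045, -0.001], [-0.045, 0.999, 0.0], [0.001, 0.0, -1.0]]
```

>>> apply_moves:
  deltas:
    - [1,0,0,-1,0.1]
    - [1,0,0,-1,0]
    - [1,0,0,-1,0]
    - [1,0,0,-1,0]
    - [1,0,0,-1,0]
    - [1,0,0,-1,0]
    - [1,0,0,-1,0]
    - [1,0,0,-1,0]
    - [1,0,0,-1,0]
    - [1,0,0,-1,0]

```text
t: 7.9
tool_pos: [0.3409, 0.0105, 0.5463]
orientation: [[-0.999, -0.04, -0.001], [-0.04, 0.999, 0.0], [0.001, 0.0, -1.0]]
force: [0.5, 0.2, -0.5]
finger_gap: 0.0005
```

```bash
python3 st.py
```

```text
7.9 j [ -17.2   -7.5   65.3    0.   122.2 -109.5] p [0.3409 0.0105 0.5463] yaw -177.73 F [ 0.5  0.2 -0.5] gap 0.0005
[[-0.999, -0.04, -0.001], [-0.04, 0.999, 0.0], [0.001, 0.0, -1.0]]
```

>>> apply_moves:
  deltas:
    - [1,0,0.46,-1,0.08]
    - [1,0,0.46,-1,0.06]
    - [1,0,0.46,-1,0]
    - [1,0,0.46,-1,0]
    - [1,0,0.46,-1,0]
    - [1,0,0.46,-1,0]
    - [1,0,0.46,-1,0]
    - [1,0,0.46,-1,0]
    - [1,0,0.46,-1,0]
    - [1,0,0.46,-1,0]

```text
t: 9.15
tool_pos: [0.333, 0.1239, 0.738]
orientation: [[-0.998, -0.028, 0.051], [-0.028, 1.0, 0.001], [-0.051, 0.0, -0.999]]
force: [0.7, 0.4, 1.3]
finger_gap: 0.0007
```

```bash
python3 st.py
```

```text
9.15 j [ 2.300e+00  1.120e+01  1.070e+01 -1.000e-01  1.552e+02 -8.940e+01] p [0.333  0.1239 0.738 ] yaw -178.42 F [0.7 0.4 1.3] gap 0.0007
[[-0.998, -0.028, 0.051], [-0.028, 1.0, 0.001], [-0.051, 0.0, -0.999]]
```

It works: with joints 3 and 5 at their limits, the tool has leaned back toward the robot by 3°. I'll pull in toward the robot to lean further.

>>> apply_moves:
  deltas:
    - [1,1,0,0,0]
    - [1,1,0,0,0]
    - [1,1,0,0,0]
    - [1,1,0,0,0]
    - [1,1,0,0,0]
    - [1,1,0,0,0]
    - [1,1,0,0,0]
    - [1,0,0,0,0]
    - [1,0,0,0,0]
    - [1,0,0,0,0]

```text
t: 10.4
tool_pos: [0.1602, 0.1188, 0.7285]
orientation: [[-0.998, -0.027, 0.048], [-0.027, 1.0, 0.001], [-0.048, -0.0, -0.999]]
force: [-0.1, -0.4, -0.6]
finger_gap: 0.0004
```

```bash
python3 st.py
```

```text
10.4 j [  3.   -9.4  34.4  -0.2 152.2 -88.7] p [0.1602 0.1188 0.7285] yaw -178.44 F [-0.1 -0.4 -0.6] gap 0.0004
[[-0.998, -0.027, 0.048], [-0.027, 1.0, 0.001], [-0.048, -0.0, -0.999]]
```

>>> apply_moves:
  deltas:
    - [1,0,0,-1,0]
    - [1,0,0,-1,0]
    - [1,0,0,-1,0]
    - [1,0.3,0,-1,0]
    - [1,0.3,0,-1,0]
    - [1,0.3,0,-1,0]
    - [1,0.3,0,-1,0]
    - [1,0.3,0,-1,0]
    - [1,0.3,0,-1,0]
    - [1,0.3,0,-1,0]

```text
t: 11.65
tool_pos: [0.1062, 0.1384, 0.7722]
orientation: [[-0.983, -0.027, 0.184], [-0.028, 1.0, -0.001], [-0.184, -0.006, -0.983]]
force: [-0.3, -0.3, -0.2]
finger_gap: 0.0004
```

```bash
python3 st.py
```

```text
11.65 j [ 24.8  -8.2  23.  -10.7 155.2 -76.9] p [0.1062 0.1384 0.7722] yaw -178.38 F [-0.3 -0.3 -0.2] gap 0.0004
[[-0.983, -0.027, 0.184], [-0.028, 1.0, -0.001], [-0.184, -0.006, -0.983]]
```

>>> apply_moves:
  deltas:
    - [1,0.1,-0.15,-1,0]
    - [1,0.1,-0.15,-1,0]
    - [1,0.1,-0.15,-1,0]
    - [1,0.1,-0.1,-1,0]
    - [1,0.1,-0.1,-1,0]
    - [1,0.1,-0.1,-1,0]
    - [1,0.1,-0.1,-1,0]
    - [1,0.1,-0.1,-1,0]
    - [1,0.1,-0.1,-1,0]
    - [1,0.1,-0.1,-1,0]

```text
t: 12.9
tool_pos: [0.0542, 0.1229, 0.8032]
orientation: [[-0.946, -0.033, 0.323], [-0.026, 0.999, 0.027], [-0.324, 0.017, -0.946]]
force: [-0.5, -1.0, -0.3]
finger_gap: 0.0006
```

```bash
python3 st.py
```

```text
12.9 j [ 64.4  -6.   15.2 -41.8 155.2 -67.7] p [0.0542 0.1229 0.8032] yaw -178.44 F [-0.5 -1.  -0.3] gap 0.0006
[[-0.946, -0.033, 0.323], [-0.026, 0.999, 0.027], [-0.324, 0.017, -0.946]]
```

>>> apply_moves:
  deltas:
    - [1,-0.35,0,-1,0]
    - [1,-0.35,0,-1,0]
    - [1,-0.35,0,-1,0]
    - [1,-0.4,0,-1,0]
    - [1,-0.4,0,-1,0]
    - [1,-0.4,0,-1,0]
    - [1,-0.4,0,-1,0]
    - [1,-0.45,0,-1,0]
    - [1,-0.45,0,-1,0]
    - [1,-0.45,0,-1,0]

```text
t: 14.15
tool_pos: [0.0748, 0.1025, 0.8249]
orientation: [[-0.914, -0.042, 0.404], [-0.021, 0.998, 0.055], [-0.406, 0.042, -0.913]]
force: [0.3, -0.0, 0.0]
finger_gap: 0.0004
```

```bash
python3 st.py
```

```text
14.15 j [ 31.3  -9.9  10.8 -22.8 155.2 -83.3] p [0.0748 0.1025 0.8249] yaw -178.66 F [ 0.3 -0.   0. ] gap 0.0004
[[-0.914, -0.042, 0.404], [-0.021, 0.998, 0.055], [-0.406, 0.042, -0.913]]
```

>>> apply_moves:
  deltas:
    - [1,0.6,0.1,-0.9,0]
    - [1,0.6,0.1,-0.9,0]
    - [1,0.6,0.1,-0.9,0]
    - [1,0.6,0.1,-0.9,0]
    - [1,0.5,0.1,-0.9,0]
    - [1,0.5,0.1,-0.9,0]
    - [1,0.4,0.1,-0.9,0]
    - [1,0.4,0.1,-0.9,0]
    - [1,0.3,0.1,-0.9,0]
    - [1,0.3,0.1,-0.9,0]

```text
t: 15.4
tool_pos: [-0.004, 0.0597, 0.8357]
orientation: [[-0.857, -0.083, 0.509], [-0.009, 0.989, 0.147], [-0.515, 0.121, -0.848]]
force: [-0.6, -0.1, -0.6]
finger_gap: 0.0005
```

```bash
python3 st.py
```

```text
15.4 j [ 32.9 -18.3  10.8 -21.4 155.2 -82. ] p [-0.004   0.0597  0.8357] yaw -179.42 F [-0.6 -0.1 -0.6] gap 0.0005
[[-0.857, -0.083, 0.509], [-0.009, 0.989, 0.147], [-0.515, 0.121, -0.848]]
```

The lean is now 32°, but it has picked up a 7° sideways part. I'll move out to another azimuth and pull in from there, which should remove the sideways lean and add the last degrees.

```bash
cat > g.py <<'E'
from plan import *
def go(d,n,frame=None):
    s=telemetry.observe();R=np.array(s["orientation"]);t=R.T@np.array(d)/.025/n
    print("per row",t.round(3),"x",n)
def goto(p,n):
    s=telemetry.observe();go(np.array(p)-s["tool_pos"],n)
E
python3 - <<'E'
from g import *
goto((.22,-.10,.78),10)
go((-.6*.25,.7*.25,.1),10)
E
```

```text
per row [-0.647 -0.733  0.551] x 10
per row [ 0.302  0.791 -0.542] x 10
```

>>> apply_moves:
  deltas:
    - [1,-0.65,-0.73,0.55,0]
    - [1,-0.65,-0.73,0.55,0]
    - [1,-0.65,-0.73,0.55,0]
    - [1,-0.65,-0.73,0.55,0]
    - [1,-0.65,-0.73,0.55,0]
    - [1,-0.65,-0.73,0.55,0]
    - [1,-0.65,-0.73,0.55,0]
    - [1,-0.65,-0.73,0.55,0]
    - [1,-0.65,-0.73,0.55,0]
    - [1,-0.65,-0.73,0.55,0]

```text
t: 16.65
tool_pos: [0.137, -0.0875, 0.7538]
orientation: [[-0.84, -0.098, 0.533], [-0.003, 0.984, 0.177], [-0.542, 0.148, -0.827]]
force: [-0.6, -0.1, 0.1]
finger_gap: 0.0003
```

```bash
python3 - <<'E'
import st
from g import *
go((-.6*.25,.7*.25,.1),10)
go((0,0,.25),10)
E
```

```text
16.65 j [107.9 -32.8  47.  -69.8 143.2 -50.7] p [ 0.137  -0.0875  0.7538] yaw -179.82 F [-0.6 -0.1  0.1] gap 0.0003
[[-0.84, -0.098, 0.533], [-0.003, 0.984, 0.177], [-0.542, 0.148, -0.827]]
per row [ 0.285  0.807 -0.527] x 10
per row [-0.542  0.148 -0.827] x 10
```

```bash
cat > fk.py <<'E'
import numpy as np
from scipy.spatial.transform import Rotation as Ro
data=[([65.0992,14.8593,88.0129,-0.0022,77.2344,-11.621],[.12609,.53474,.2034],None),
([-17.3,-11.0,102.2,0,88.9,-109.9],[.3406,.0102,.2962],None),
([-17.2,-7.5,65.3,0,122.2,-109.5],[.3409,.0105,.5463],None),
([2.3,11.2,10.7,-.1,155.2,-89.4],[.333,.1239,.738],[[-0.998,-0.028,0.051],[-0.028,1,0.001],[-0.051,0,-0.999]]),
([3,-9.4,34.4,-.2,152.2,-88.7],[.1602,.1188,.7285],[[-0.998,-0.027,0.048],[-0.027,1,0.001],[-0.048,0,-0.999]]),
([24.8,-8.2,23,-10.7,155.2,-76.9],[.1062,.1384,.7722],[[-0.983,-0.027,0.184],[-0.028,1,-0.001],[-0.184,-0.006,-0.983]]),
([64.4,-6,15.2,-41.8,155.2,-67.7],[.0542,.1229,.8032],[[-0.946,-0.033,0.323],[-0.026,0.999,0.027],[-0.324,0.017,-0.946]]),
([31.3,-9.9,10.8,-22.8,155.2,-83.3],[.0748,.1025,.8249],[[-0.914,-0.042,0.404],[-0.021,0.998,0.055],[-0.406,0.042,-0.913]]),
([32.9,-18.3,10.8,-21.4,155.2,-82],[-.004,.0597,.8357],[[-0.857,-0.083,0.509],[-0.009,0.989,0.147],[-0.515,0.121,-0.848]]),
([107.9,-32.8,47,-69.8,143.2,-50.7],[.137,-.0875,.7538],[[-0.84,-0.098,0.533],[-0.003,0.984,0.177],[-0.542,0.148,-0.827]])]
S4=1
def chain(q):
    r=lambda ax,a:Ro.from_euler(ax,a,degrees=True).as_matrix()
    A=r('z',q[0]);B=A@r('y',q[1]);C=B@r('y',q[2]);D=C@r('z',S4*q[3]);E=D@r('y',q[4]);F=E@r('z',q[5]+90)
    return A,B,C,D,E,F
def cols(q):
    A,B,C,D,E,F=chain(q)
    return np.column_stack([[0,0,1],A[:,0],A[:,1],B[:,2],C[:,0],C[:,2],D[:,0],E[:,0],E[:,1],E[:,2]])
for S4 in(1,-1):
    e=[np.abs(chain(q)[5]-np.array(R)).max() for q,p,R in data if R is not None]
    if max(e)<.02: break
M=np.vstack([cols(q) for q,p,R in data]);y=np.concatenate([p for q,p,R in data])
c=np.linalg.lstsq(M,y,rcond=1e-3)[0]
def fk(q): return cols(q)@c,chain(q)[5]
if __name__=="__main__":
    print(S4,np.round(e,3),c.round(4),np.abs(M@c-y).max(),np.linalg.matrix_rank(M,tol=.05))
E
python3 fk.py
```

```text
1 [0.    0.001 0.    0.002 0.002 0.001 0.001] [ 2.218e-01 -4.000e-04  1.110e-01  5.344e-01  6.050e-02  4.257e-01
 -4.000e-04 -6.000e-04 -1.000e-04  3.813e-01] 0.00025528918349798646 10
```

The kinematic model fits to 0.3 mm. I'll build an emulator of the move solver from the recorded calls so that the lean can be planned offline.

```bash
cat > sim.py <<'E'
from fk import *
from scipy.optimize import least_squares
lo=np.array([-179.93,-52.35,10.71,-69.91,12.55,-178.61]);hi=np.array([179.93,119.4,147.94,249.91,155.21,178.61])
vmax=np.array([147.25,147.25,180,180,180,180])*.7/8
def step(q,p,R,row,w,reset=True,reg=0.0,lim=True):
    d=np.array(row[1:4])*.025
    p2=p+R@d;R2=R@Ro.from_euler('z',row[4]*5,degrees=True).as_matrix()
    def f(x):
        pp,RR=fk(x);return np.r_[pp-p2,w*Ro.from_matrix(R2.T@RR).as_rotvec(),reg*np.radians(x-q)]
    l,h=lo,hi
    if lim: l,h=np.maximum(lo,q-vmax),np.minimum(hi,q+vmax)
    x=least_squares(f,np.clip(q,l+1e-6,h-1e-6),bounds=(l,h),xtol=1e-8,ftol=1e-8).x
    if reset: pp,RR=fk(x)
    else: pp,RR=p2,R2
    return x,pp,RR
def run(q,rowsl,**k):
    p,R=fk(q)
    for r in rowsl: q,p,R=step(q,p,R,r,**k)
    return q
calls=[([-17.2,-7.5,65.3,0,122.2,-109.5],[[1,0,.46,-1,.08],[1,0,.46,-1,.06]]+[[1,0,.46,-1,0]]*8),
([2.3,11.2,10.71,-.1,155.2,-89.4],[[1,1,0,0,0]]*7+[[1,0,0,0,0]]*3),
([3,-9.4,34.4,-.2,152.2,-88.7],[[1,0,0,-1,0]]*3+[[1,.3,0,-1,0]]*7),
([24.8,-8.2,23,-10.7,155.2,-76.9],[[1,.1,-.15,-1,0]]*3+[[1,.1,-.1,-1,0]]*7),
([64.4,-6,15.2,-41.8,155.2,-67.7],[[1,-.35,0,-1,0]]*3+[[1,-.4,0,-1,0]]*4+[[1,-.45,0,-1,0]]*3),
([31.3,-9.9,10.8,-22.8,155.2,-83.3],[[1,.6,.1,-.9,0]]*4+[[1,.5,.1,-.9,0]]*2+[[1,.4,.1,-.9,0]]*2+[[1,.3,.1,-.9,0]]*2),
([32.9,-18.3,10.8,-21.4,155.2,-82],[[1,-.65,-.73,.55,0]]*10)]
if __name__=="__main__":
    ends=[np.array(c[0]) for c in calls[1:]]+[np.array([107.9,-32.8,47,-69.8,143.2,-50.7])]
    import sys
    for kw in [dict(w=.3),dict(w=.1),dict(w=.5),dict(w=1.),dict(w=.3,reg=.02),dict(w=.3,lim=False),dict(w=.3,reset=False)]:
        print(kw)
        for (q0,rs),e in zip(calls,ends):
            q=run(np.array(q0,float),rs,**kw);pe,Re=fk(e);pp,RR=fk(q)
            print("  ",np.round(q,1),"pos err mm",(1000*np.linalg.norm(pp-pe)).round(0),"rot err",np.degrees(Ro.from_matrix(Re.T@RR).magnitude()).round(1))
E
python3 sim.py
```

```text
{'w': 0.3}
   [  0.4   9.2  10.7   2.7 154.5 -88.8] pos err mm 16.0 rot err 2.9
   [  3.1  -9.5  34.4  -0.2 152.2 -88.6] pos err mm 2.0 rot err 0.1
   [ 68.7  -3.3  10.7 -52.8 154.  -74.6] pos err mm 59.0 rot err 11.6
   [ 99.3  -3.8  10.7 -69.9 153.4 -61.8] pos err mm 38.0 rot err 7.3
   [ 96.8  -6.7  10.7 -69.9 144.5 -65.5] pos err mm 37.0 rot err 12.2
   [ 1.980e+01 -2.750e+01  1.070e+01 -1.000e-01  1.552e+02 -7.400e+01] pos err mm 92.0 rot err 10.0
   [102.8 -36.2  49.7 -69.9 134.8 -55.5] pos err mm 36.0 rot err 7.9
{'w': 0.1}
   [ -5.7   4.9  10.7  12.7 149.2 -85.5] pos err mm 44.0 rot err 13.2
   [  3.1  -9.5  34.4  -0.2 152.2 -88.6] pos err mm 2.0 rot err 0.1
   [ 19.4 -21.5  10.7  -5.6 143.9 -80.5] pos err mm 144.0 rot err 36.7
   [ 36.3 -26.6  10.7 -10.6 138.7 -70.4] pos err mm 151.0 rot err 40.0
   [ 64.8 -26.   10.7 -24.8 126.8 -60.1] pos err mm 179.0 rot err 49.1
   [ 20.  -36.6  10.7   5.1 143.6 -69.9] pos err mm 156.0 rot err 30.8
   [101.8 -41.2  54.6 -69.9 124.  -56.6] pos err mm 83.0 rot err 18.4
{'w': 0.5}
   [  1.6  10.3  11.5   0.6 155.2 -89.4] pos err mm 8.0 rot 
[... 1772 characters left out ...]
mm 37.0 rot err 12.2
   [ 1.980e+01 -2.750e+01  1.070e+01 -1.000e-01  1.552e+02 -7.400e+01] pos err mm 92.0 rot err 10.0
   [105.3 -37.1  50.4 -69.9 135.3 -53.5] pos err mm 38.0 rot err 7.7
{'w': 0.3, 'reset': False}
   [ -0.5   9.4  10.7   4.2 155.2 -88.2] pos err mm 16.0 rot err 2.4
   [  3.1  -9.5  34.4  -0.2 152.2 -88.6] pos err mm 2.0 rot err 0.1
   [ 35.5  -6.5  10.7 -26.3 155.2 -82. ] pos err mm 50.0 rot err 10.6
   [ 57.3  -9.4  10.7 -36.5 152.8 -71.4] pos err mm 36.0 rot err 9.1
   [ 96.6  -5.9  10.7 -69.9 138.4 -65.1] pos err mm 71.0 rot err 17.7
   [ 17.5 -25.5  10.7   5.6 155.2 -70.4] pos err mm 86.0 rot err 8.2
   [108.2 -37.3  50.3 -69.9 137.  -51.3] pos err mm 36.0 rot err 6.7
```

```bash
python3 - <<'E'
from h import *
f=pickle.load(open("pics/top0.pkl","rb"));P=cloud(f).reshape(-1,3);ok=f["range_z"].ravel()>0;P=P[ok]
xs=np.arange(.1,1.2,.1);ys=np.arange(.7,-.9,-.1)
print("y:",ys.round(1))
for x in xs:
    print(round(x,1),[ (round(float(P[m,2].max()),2) if (m:=(abs(P[:,0]-x)<.05)&(abs(P[:,1]-y)<.05)).any() else None) for y in ys])
E
cat > t1.py <<'E'
from sim import *
q=np.array([107.9,-32.8,47,-69.8,143.2,-50.7])
def mv(q,d,n,roll=0,w=.55,v=True):
    p,R=fk(q);d=np.array(d)/n
    for i in range(n):
        t=R.T@d/.025;sc=1
        q,p,R=step(q,p,R,[1,*t,roll/5/n],w=w)
    z=R[:,2];y=R[:,1]
    if v: print("q",q.round(0),"p",p.round(3),"z",z.round(3),"tilt",np.degrees(np.arccos(-z[2])).round(1),"az",np.degrees(np.arctan2(z[1],z[0])).round(1),"y",y.round(3))
    return q
if __name__=="__main__":
    for tgt in [(.5,0,.5),(.5,.1,.4),(.3,.4,.5),(.5,-.2,.4)]:
        print(tgt);qq=q
        p,_=fk(q);d=np.array(tgt)-p
        qq=mv(qq,d/2,10);qq=mv(qq,d/2,10)
E
python3 t1.py
```

```text
y: [ 0.7  0.6  0.5  0.4  0.3  0.2  0.1  0.  -0.1 -0.2 -0.3 -0.4 -0.5 -0.6
 -0.7 -0.8]
0.1 [-0.88, 0.25, 0.65, 0.67, 0.67, 0.01, 0.02, 0.3, 0.29, 0.01, -0.87, -0.88, -0.88, -0.87, 0.15, -0.88]
0.2 [-0.88, 0.35, 0.65, 0.65, -0.88, -0.78, -0.77, -0.78, -0.78, -0.78, -0.88, -0.88, -0.87, -0.88, 0.16, None]
0.3 [0.05, 0.05, 0.06, 0.01, 0.01, 0.01, 0.03, 0.01, 0.03, 0.02, 0.01, 0.02, 0.01, None, 0.17, -0.86]
0.4 [0.06, 0.07, 0.06, 0.01, 0.01, 0.02, 0.03, 0.02, 0.03, 0.02, 0.01, 0.02, 0.01, None, 0.17, 0.16]
0.5 [0.06, 0.07, 0.05, 0.15, 0.19, 0.19, 0.01, 0.17, 0.05, 0.05, 0.06, 0.06, 0.01, None, 0.17, 0.16]
0.6 [0.06, 0.06, 0.05, 0.02, 0.01, 0.14, 0.01, 0.04, 0.28, 0.21, 0.01, 0.04, 0.01, None, 0.17, 0.17]
0.7 [0.05, 0.05, 0.05, 0.05, 0.06, 0.13, 0.09, 0.04, 0.21, 0.32, 0.01, 0.04, 0.01, None, 0.17, 0.16]
0.8 [0.02, 0.66, 0.67, 0.67, 0.67, 0.67, 0.67, 0.67, 0.67, 0.66, 0.66, 0.04, 0.01, None, 0.17, 0.17]
0.9 [0.15, 0.66, 0.67, 0.66, 0.66, 0.66, 0.66, 0.66, 0.66, 0.66, 0.66, 0.65, 0.64, None, 0.17, 0.17]
1.0 [0.15, 0.15, 0.25, 0.39, 0.29, 0.14, 0.28, 0.33, 0.33, 0.33, 0.33, 0.39, 0.39, None,
[... 486 characters left out ...]
ilt 37.0 az 24.9 y [-0.141  0.967  0.211]
q [180. -52. 110. -49. 154.  46.] p [0.262 0.014 0.45 ] z [ 0.603  0.328 -0.728] tilt 43.3 az 28.6 y [-0.186  0.944  0.272]
(0.3, 0.4, 0.5)
q [ 89. -39.  81. -41. 113. -29.] p [0.119 0.094 0.621] z [ 0.603  0.242 -0.76 ] tilt 40.5 az 21.8 y [-0.136  0.97   0.201]
q [ 71. -22.  95. -30.  79. -24.] p [0.197 0.339 0.494] z [ 0.606  0.24  -0.758] tilt 40.7 az 21.6 y [-0.135  0.971  0.2  ]
(0.5, -0.2, 0.4)
q [140. -52.  83. -70. 150. -15.] p [ 0.249 -0.115  0.567] z [ 0.528  0.18  -0.83 ] tilt 33.9 az 18.8 y [-0.1    0.984  0.149]
q [155. -52.  93. -66. 155.   5.] p [ 0.265 -0.084  0.526] z [ 0.585  0.15  -0.797] tilt 37.2 az 14.4 y [-0.084  0.989  0.124]
```

```bash
cat > t2.py <<'E'
from t1 import *
p,_=fk(q)
print("A");q1=mv(q,(.16,.43,-.25),20)
for tgt in [(.1,.4,.3),(.2,.4,.2),(-.05,.4,.3)]:
    print(tgt);p1,_=fk(q1);q2=mv(q1,np.array(tgt)-p1,10)
    q3=mv(q2,(0,-.25,0),10);q3=mv(q3,(0,-.25,0),10)
print("B right stretch")
p1,_=fk(q1);q2=mv(q1,np.array((.45,.0,.45))-p1,20);
p1,_=fk(q2)
for tgt in [(.4,-.45,.5),(.25,-.55,.5)]:
    q3=mv(q2,np.array(tgt)-p1,20)
    for d in [(0,-.25,0),(0,-.25,.1),(.1,-.23,.1)]:
        print(tgt,d);q4=mv(q3,d,10);q4=mv(q4,d,10)
E
python3 t2.py
```

```text
A
q [ 70. -31.  99. -29.  82. -28.] p [0.179 0.267 0.498] z [ 0.615  0.255 -0.747] tilt 41.7 az 22.5 y [-0.143  0.967  0.211]
(0.1, 0.4, 0.3)
q [ 94.  -9. 114. -43.  67.  15.] p [0.1 0.4 0.3] z [ 0.615  0.255 -0.747] tilt 41.7 az 22.5 y [-0.143  0.967  0.211]
q [108. -39. 128. -42.  88.  15.] p [0.1  0.15 0.3 ] z [ 0.615  0.255 -0.747] tilt 41.7 az 22.5 y [-0.143  0.967  0.211]
q [180. -32. 125. -13. 125.  84.] p [ 0.101 -0.041  0.3  ] z [ 0.624  0.183 -0.759] tilt 40.6 az 16.4 y [-0.098  0.983  0.157]
(0.2, 0.4, 0.2)
q [ 75.  -6. 126. -51.  43.  14.] p [0.2 0.4 0.2] z [ 0.615  0.255 -0.747] tilt 41.7 az 22.5 y [-0.143  0.967  0.211]
q [ 33. -52. 143. -12.  49. -56.] p [0.183 0.178 0.2  ] z [ 0.633  0.218 -0.742] tilt 42.1 az 19.0 y [-0.12   0.976  0.184]
q [148. -47. 143. -31. 113.  52.] p [ 0.168 -0.022  0.2  ] z [ 0.653  0.154 -0.742] tilt 42.1 az 13.2 y [-0.077  0.988  0.136]
(-0.05, 0.4, 0.3)
q [118.   1. 105. -42.  82.  33.] p [-0.05  0.4   0.3 ] z [ 0.615  0.255 -0.747] tilt 41.7 az 22.5 y [-0.143  0.967  0.211]
q [147. -15. 118. -34. 101.  53.] p [-0.05  0.15  0.3 ] z [ 0.615
[... 1679 characters left out ...]
3. -166.] p [ 0.251 -0.857  0.384] z [ 0.707 -0.004 -0.708] tilt 45.0 az -0.4 y [0.028 0.999 0.022]
(0.25, -0.55, 0.5) (0, -0.25, 0.1)
q [ -99.   44.   11.   55.  128. -156.] p [ 0.25  -0.711  0.529] z [ 0.674  0.125 -0.728] tilt 43.3 az 10.5 y [-0.06   0.992  0.115]
q [-100.   46.   11.   55.  115. -158.] p [ 0.254 -0.809  0.518] z [ 0.745 -0.063 -0.663] tilt 48.4 az -4.9 y [ 0.072  0.997 -0.014]
(0.25, -0.55, 0.5) (0.1, -0.23, 0.1)
q [ -92.   43.   11.   54.  124. -151.] p [ 0.342 -0.699  0.535] z [ 0.675  0.134 -0.726] tilt 43.5 az 11.2 y [-0.066  0.99   0.121]
q [ -88.   46.   11.   53.  108. -151.] p [ 0.421 -0.787  0.528] z [ 0.76  -0.042 -0.648] tilt 49.6 az -3.1 y [0.058 0.998 0.003]
```

```bash
cat > t3.py <<'E'
from t1 import *
def to(q,t,n,**k): return mv(q,np.array(t)-fk(q)[0],n,**k)
for mid in [(.0,.12,.8),(.02,.16,.75),(-.05,.1,.8)]:
  for n in (6,):
    print("mid",mid);a=to(q,mid,n);b=to(a,(.3,.12,.65),12);c=to(b,(.3,-.45,.55),20)
    for d in [(0,-.25,.1),(.05,-.25,.15)]:
        print(d);e=mv(c,d,8);e=mv(e,d,5)
E
python3 t3.py
```

```text
mid (0.0, 0.12, 0.8)
q [ 38. -25.  32. -13. 140. -68.] p [0.032 0.097 0.8  ] z [ 0.501  0.209 -0.84 ] tilt 32.9 az 22.6 y [-0.115  0.978  0.174]
q [  4. -33.  73.   6. 105. -85.] p [0.237 0.167 0.65 ] z [ 0.564  0.143 -0.814] tilt 35.6 az 14.3 y [-0.079  0.99   0.119]
q [ -84.   -1.   67.   34.  110. -162.] p [ 0.351 -0.374  0.55 ] z [ 0.523  0.051 -0.851] tilt 31.7 az 5.6 y [-0.028  0.999  0.043]
(0, -0.25, 0.1)
q [ -87.   32.   11.   44.  128. -147.] p [ 0.347 -0.603  0.625] z [ 0.542  0.025 -0.84 ] tilt 32.9 az 2.7 y [-0.014  1.     0.021]
q [ -92.   37.   11.   45.  116. -154.] p [ 0.327 -0.733  0.598] z [ 0.63  -0.133 -0.765] tilt 40.1 az -11.9 y [ 0.08   0.991 -0.107]
(0.05, -0.25, 0.15)
q [ -84.   31.   11.   44.  125. -144.] p [ 0.389 -0.583  0.647] z [ 0.566  0.001 -0.825] tilt 34.4 az 0.1 y [-0.  1.  0.]
q [ -87.   34.   11.   45.  111. -147.] p [ 0.406 -0.704  0.647] z [ 0.674 -0.173 -0.718] tilt 44.1 az -14.4 y [ 0.109  0.985 -0.135]
mid (0.02, 0.16, 0.75)
q [ 43. -28.  48. -12. 129. -62.] p [0.069 0.128 0.75 ] z [ 0.484  0.221 -0.847] tilt 32.2 az 24.6 y [-0.122  0.975  
[... 1104 characters left out ...]
q [ -84.   -3.   69.   34.  109. -161.] p [ 0.354 -0.358  0.55 ] z [ 0.526  0.028 -0.85 ] tilt 31.8 az 3.0 y [-0.014  1.     0.024]
(0, -0.25, 0.1)
q [ -87.   31.   11.   43.  128. -147.] p [ 0.35  -0.595  0.634] z [ 0.539  0.011 -0.843] tilt 32.6 az 1.2 y [-0.005  1.     0.01 ]
q [ -92.   36.   11.   44.  115. -153.] p [ 0.33  -0.728  0.606] z [ 0.626 -0.145 -0.766] tilt 40.0 az -13.0 y [ 0.087  0.989 -0.117]
(0.05, -0.25, 0.15)
q [ -83.   30.   11.   43.  125. -143.] p [ 0.393 -0.575  0.656] z [ 0.562 -0.014 -0.827] tilt 34.2 az -1.5 y [ 0.009  1.    -0.012]
q [ -86.   34.   11.   45.  111. -147.] p [ 0.409 -0.699  0.655] z [ 0.67  -0.185 -0.719] tilt 44.1 az -15.4 y [ 0.116  0.983 -0.145]
```

```bash
cat > s.py <<'E'
from t1 import *
from cell import telemetry
import sys
def cur(): return np.array(telemetry.observe()["joint_pos"])
def plan(legs,q=None):
    # legs: list of (target,n,roll deg) ; constant tool rows per leg (rounded), simulated
    q=cur() if q is None else q
    p,R=fk(q)
    for t,n,roll in legs:
        row=[1]+[round(float(v),2) for v in R.T@(np.array(t)-p)/.025/n]+[round(roll/5/n,2)]
        m=max(abs(v) for v in row[1:4])
        for i in range(n): q,p,R=step(q,p,R,row,w=.55)
        z=R[:,2];y=R[:,1]
        print(row,"x",n,"TOO BIG" if m>1 else "","\n   -> q",q.round(0),"p",p.round(3),"z",z.round(3),"tilt",np.degrees(np.arccos(-z[2])).round(1),"az",np.degrees(np.arctan2(z[1],z[0])).round(1),"y",y.round(3))
    return q
E
python3 - <<'E'
from s import *
plan([((-.05,.1,.8),7,0),((.05,.12,.8),3,0)])
plan([((-.05,.1,.8),10,0),((.25,.12,.67),10,0)])
plan([((0.05,.15,.77),10,0),((.25,.12,.67),10,0)])
E
```

```text
[1, 0.75, 1.2, -0.6, 0.0] x 7 TOO BIG 
   -> q [ 23. -28.  26.  -4. 148. -74.] p [-0.037  0.091  0.802] z [ 0.52   0.189 -0.833] tilt 33.6 az 19.9 y [-0.104  0.982  0.157]
[1, -0.97, 0.25, 0.7, 0.0] x 3  
   -> q [ 27. -25.  34.  -6. 138. -72.] p [0.05 0.12 0.8 ] z [ 0.52   0.189 -0.833] tilt 33.6 az 19.9 y [-0.104  0.982  0.157]
[1, 0.53, 0.84, -0.42, 0.0] x 10  
   -> q [ 18. -30.  26.   0. 149. -75.] p [-0.051  0.1    0.8  ] z [ 0.533  0.177 -0.827] tilt 34.2 az 18.4 y [-0.098  0.984  0.148]
[1, -0.73, -0.12, 1.09, 0.0] x 10 TOO BIG 
   -> q [  7. -32.  68.   3. 109. -83.] p [0.216 0.158 0.672] z [ 0.569  0.121 -0.813] tilt 35.6 az 12.0 y [-0.067  0.993  0.101]
[1, 0.26, 0.98, -0.07, 0.0] x 10  
   -> q [ 26. -29.  43.  -4. 132. -71.] p [0.066 0.135 0.77 ] z [ 0.515  0.198 -0.834] tilt 33.5 az 21.0 y [-0.109  0.98   0.165]
[1, -0.41, -0.2, 0.7, 0.0] x 10  
   -> q [ -4. -33.  67.  11. 112. -89.] p [0.218 0.163 0.674] z [ 0.55   0.137 -0.824] tilt 34.5 az 14.0 y [-0.076  0.991  0.114]
```

>>> apply_moves:
  deltas:
    - [1,0.26,0.98,-0.07,0]
    - [1,0.26,0.98,-0.07,0]
    - [1,0.26,0.98,-0.07,0]
    - [1,0.26,0.98,-0.07,0]
    - [1,0.26,0.98,-0.07,0]
    - [1,0.26,0.98,-0.07,0]
    - [1,0.26,0.98,-0.07,0]
    - [1,0.26,0.98,-0.07,0]
    - [1,0.26,0.98,-0.07,0]
    - [1,0.26,0.98,-0.07,0]

```text
t: 17.9
tool_pos: [0.0542, 0.1197, 0.7659]
orientation: [[-0.845, -0.096, 0.526], [-0.004, 0.985, 0.175], [-0.535, 0.146, -0.832]]
force: [-1.0, -0.5, 0.5]
finger_gap: 0.0004
```

```bash
python3 - <<'E'
import st
from s import *
plan([((.25,.12,.67),10,0),((.3,-.15,.6),10,0),((.33,-.4,.6),10,0),((.35,-.65,.7),8,0)])
plan([((.25,.05,.67),10,0),((.3,-.2,.6),10,0),((.33,-.45,.6),10,0),((.35,-.65,.7),8,0)])
E
```

```text
17.9 j [ 25.4 -30.2  43.9  -5.3 132.7 -72.5] p [0.0542 0.1197 0.7659] yaw -179.76 F [-1.  -0.5  0.5] gap 0.0004
[[-0.845, -0.096, 0.526], [-0.004, 0.985, 0.175], [-0.535, 0.146, -0.832]]
[1, -0.46, -0.13, 0.73, 0.0] x 10  
   -> q [ -4. -33.  67.  10. 112. -90.] p [0.221 0.157 0.674] z [ 0.558  0.121 -0.821] tilt 34.8 az 12.2 y [-0.067  0.993  0.101]
[1, -0.1, -1.27, 0.27, 0.0] x 10 TOO BIG 
   -> q [ -79.  -26.   74.   37.  121. -146.] p [ 0.331 -0.084  0.616] z [ 0.523  0.031 -0.852] tilt 31.6 az 3.4 y [-0.017  1.     0.026]
[1, 0.04, -1.26, 0.01, 0.0] x 10 TOO BIG 
   -> q [ -87.    2.   56.   36.  117. -160.] p [ 0.33  -0.399  0.601] z [ 0.523  0.031 -0.852] tilt 31.6 az 3.4 y [-0.017  1.     0.026]
[1, -0.34, -1.24, -0.41, 0.0] x 8 TOO BIG 
   -> q [ -89.   31.   11.   45.  127. -147.] p [ 0.338 -0.606  0.646] z [ 0.563 -0.023 -0.826] tilt 34.3 az -2.3 y [ 0.012  1.    -0.02 ]
[1, -0.46, -0.41, 0.68, 0.0] x 10  
   -> q [ 51. -34.  69. -27. 112. -58.] p [0.149 0.104 0.68 ] z [ 0.618  0.09  -0.781] tilt 38.7 az 8.3 y [-0.047  0.996  0.077]
[1, -0.29, -1.26, 0.51, 0.0] x 10 TOO BIG 
   -> q [107. -52.  80. -70. 136. -43.] p [ 0.197 -0.167  0.612] z [ 0.664  0.074 -0.744] tilt 41.9 az 6.3 y [-0.038  0.997  0.065]
[1, -0.38, -1.15, 0.31, 0.0] x 10 TOO BIG 
   -> q [ 94. -52.  64. -70. 139. -64.] p [ 0.141 -0.243  0.653] z [ 0.612  0.103 -0.784] tilt 38.4 az 9.6 y [-0.056  0.995  0.088]
[1, -0.99, -2.06, 0.25, 0.0] x 8 TOO BIG 
   -> q [ 87. -52.  47. -70. 138. -80.] p [ 0.112 -0.297  0.703] z [ 0.637  0.27  -0.722] tilt 43.8 az 23.0 y [-0.162  0.963  0.217]
```

>>> apply_moves:
  deltas:
    - [1,-0.46,-0.13,0.73,0]
    - [1,-0.46,-0.13,0.73,0]
    - [1,-0.46,-0.13,0.73,0]
    - [1,-0.46,-0.13,0.73,0]
    - [1,-0.46,-0.13,0.73,0]
    - [1,-0.46,-0.13,0.73,0]
    - [1,-0.46,-0.13,0.73,0]
    - [1,-0.46,-0.13,0.73,0]
    - [1,-0.46,-0.13,0.73,0]
    - [1,-0.46,-0.13,0.73,0]

```text
t: 19.15
tool_pos: [0.2141, 0.1611, 0.677]
orientation: [[-0.825, -0.073, 0.56], [0.002, 0.991, 0.132], [-0.565, 0.11, -0.818]]
force: [-0.0, -0.7, -0.7]
finger_gap: 0.0004
```

```bash
python3 - <<'E'
import st
from s import *
plan([((.32,-.05,.62),10,0),((.35,-.28,.6),10,0),((.4,-.5,.62),9,0),((.42,-.68,.7),6,0)])
print()
plan([((.36,.0,.55),10,0),((.40,-.24,.5),10,0),((.4,-.45,.5),10,0)])
E
```

```text
19.15 j [ -0.  -32.8  67.1   8.1 111.1 -86.9] p [0.2141 0.1611 0.677 ] yaw 179.85 F [-0.  -0.7 -0.7] gap 0.0004
[[-0.825, -0.073, 0.56], [0.002, 0.991, 0.132], [-0.565, 0.11, -0.818]]
[1, -0.22, -0.89, 0.31, 0.0] x 10  
   -> q [ -66.  -30.   74.   37.  119. -134.] p [0.338 0.001 0.628] z [ 0.542  0.065 -0.838] tilt 33.1 az 6.8 y [-0.035  0.998  0.054]
[1, 0.02, -1.13, 0.05, 0.0] x 10 TOO BIG 
   -> q [ -84.   -8.   67.   37.  116. -157.] p [ 0.351 -0.28   0.599] z [ 0.542  0.065 -0.838] tilt 33.1 az 6.8 y [-0.035  0.998  0.054]
[1, -0.23, -0.98, -0.02, 0.0] x 9  
   -> q [ -81.   19.   34.   39.  120. -150.] p [ 0.4   -0.501  0.619] z [ 0.542  0.065 -0.838] tilt 33.1 az 6.8 y [-0.035  0.998  0.054]
[1, -0.41, -1.17, -0.46, 0.0] x 6 TOO BIG 
   -> q [ -85.   33.   11.   45.  122. -145.] p [ 0.398 -0.619  0.632] z [ 0.601 -0.009 -0.799] tilt 37.0 az -0.9 y [ 0.007  1.    -0.006]

[1, -0.2, -0.74, 0.66, 0.0] x 10  
   -> q [ -50.  -31.   87.   30.  103. -129.] p [0.369 0.022 0.553] z [ 0.553  0.098 -0.827] tilt 34.2 az 10.1 y [-0.054  0.995  0.082]
[1, 0.01, -1.07, 0.14, 0.0] x 10 TOO BIG 
   -> q [ -75.  -12.   84.   35.  102. -158.] p [ 0.401 -0.24   0.5  ] z [ 0.553  0.098 -0.827] tilt 34.2 az 10.1 y [-0.054  0.995  0.082]
[1, 0.0, -0.83, -0.08, 0.0] x 10  
   -> q [ -81.    9.   64.   35.  104. -163.] p [ 0.401 -0.449  0.5  ] z [ 0.553  0.098 -0.827] tilt 34.2 az 10.1 y [-0.054  0.995  0.082]
```

>>> apply_moves:
  deltas:
    - [1,-0.22,-0.89,0.31,0]
    - [1,-0.22,-0.89,0.31,0]
    - [1,-0.22,-0.89,0.31,0]
    - [1,-0.22,-0.89,0.31,0]
    - [1,-0.22,-0.89,0.31,0]
    - [1,-0.22,-0.89,0.31,0]
    - [1,-0.22,-0.89,0.31,0]
    - [1,-0.22,-0.89,0.31,0]
    - [1,-0.22,-0.89,0.31,0]
    - [1,-0.22,-0.89,0.31,0]

```text
t: 20.4
tool_pos: [0.3476, 0.0157, 0.6357]
orientation: [[-0.817, -0.06, 0.574], [-0.02, 0.997, 0.075], [-0.576, 0.05, -0.816]]
force: [-0.3, 0.1, -0.2]
finger_gap: 0.0004
```

>>> apply_moves:
  deltas:
    - [1,-0.1,-1,0.03,0]
    - [1,-0.1,-1,0.03,0]
    - [1,-0.1,-1,0.03,0]
    - [1,-0.1,-1,0.03,0]
    - [1,-0.1,-1,0.03,0]
    - [1,-0.1,-1,0.03,0]
    - [1,-0.1,-1,0.03,0]
    - [1,-0.1,-1,0.03,0]
    - [1,-0.1,-1,0.03,0]
    - [1,-0.1,-1,0.03,0]

```text
t: 21.65
tool_pos: [0.387, -0.2332, 0.6316]
orientation: [[-0.817, -0.06, 0.574], [-0.02, 0.997, 0.075], [-0.576, 0.05, -0.816]]
force: [-0.3, 0.6, -0.4]
finger_gap: 0.0006
```

```bash
python3 - <<'E'
import st
from s import *
p=fk(cur())[0]
plan([((.4,p[1]-.24,.61),10,0),((.42,p[1]-.4,.70),5,0),((.42,p[1]-.4,.70),5,0)])
E
```

```text
21.65 j [ -78.1  -10.    65.    39.7  115.5 -149.9] p [ 0.387  -0.2332  0.6316] yaw -178.61 F [-0.3  0.6 -0.4] gap 0.0006
[[-0.817, -0.06, 0.574], [-0.02, 0.997, 0.075], [-0.576, 0.05, -0.816]]
[1, 0.03, -0.96, 0.03, 0.0] x 10  
   -> q [ -82.   14.   43.   40.  116. -154.] p [ 0.4   -0.472  0.609] z [ 0.574  0.075 -0.816] tilt 35.3 az 7.5 y [-0.06   0.997  0.05 ]
[1, -0.53, -1.26, -0.6, 0.0] x 5 TOO BIG 
   -> q [ -84.   32.   11.   48.  124. -143.] p [ 0.406 -0.591  0.65 ] z [ 0.617  0.024 -0.786] tilt 38.1 az 2.2 y [-0.028  1.     0.008]
[1, -0.33, -0.34, -0.25, 0.0] x 5  
   -> q [ -85.   31.   11.   49.  121. -143.] p [ 0.41  -0.602  0.663] z [ 0.647 -0.014 -0.763] tilt 40.3 az -1.3 y [-0.004  1.    -0.022]
```

```bash
python3 - <<'E'
from s import *
def seq(rs):
    q=cur();p,R=fk(q)
    for r,n in rs:
        for i in range(n): q,p,R=step(q,p,R,[1]+r+[0],w=.55)
        z=R[:,2];y=R[:,1];print(r,n,"p",p.round(3),"z",z.round(3),"tilt",np.degrees(np.arccos(-z[2])).round(1),"az",np.degrees(np.arctan2(z[1],z[0])).round(1),"y",y.round(3))
seq([([-.3,-1,-.4],10),([-.4,-1,-.5],3),([-.4,-1,-.5],2)])
seq([([0,-1,-.4],10),([-.1,-1,-.5],3),([-.1,-1,-.5],2)])
E
```

```text
[-0.3, -1, -0.4] 10 p [ 0.4   -0.473  0.718] z [ 0.594  0.057 -0.802] tilt 36.7 az 5.5 y [-0.049  0.998  0.035]
[-0.4, -1, -0.5] 3 p [ 0.394 -0.517  0.715] z [ 0.634  0.018 -0.773] tilt 39.3 az 1.6 y [-0.024  1.     0.003]
[-0.4, -1, -0.5] 2 p [ 0.389 -0.544  0.714] z [ 0.659 -0.01  -0.752] tilt 41.2 az -0.9 y [-0.005  1.    -0.019]
[0, -1, -0.4] 10 p [ 0.345 -0.49   0.701] z [ 0.574  0.075 -0.816] tilt 35.3 az 7.5 y [-0.06   0.997  0.05 ]
[-0.1, -1, -0.5] 3 p [ 0.327 -0.54   0.693] z [ 0.603  0.043 -0.797] tilt 37.2 az 4.0 y [-0.04   0.999  0.023]
[-0.1, -1, -0.5] 2 p [ 0.315 -0.569  0.686] z [ 0.623  0.016 -0.782] tilt 38.6 az 1.5 y [-0.024  1.     0.002]
```

>>> apply_moves:
  deltas:
    - [1,-0.3,-1,-0.4,0]
    - [1,-0.3,-1,-0.4,0]
    - [1,-0.3,-1,-0.4,0]
    - [1,-0.3,-1,-0.4,0]
    - [1,-0.3,-1,-0.4,0]
    - [1,-0.3,-1,-0.4,0]
    - [1,-0.3,-1,-0.4,0]
    - [1,-0.3,-1,-0.4,0]
    - [1,-0.3,-1,-0.4,0]
    - [1,-0.3,-1,-0.4,0]

```text
t: 22.9
tool_pos: [0.4001, -0.4738, 0.7144]
orientation: [[-0.805, -0.05, 0.591], [-0.015, 0.998, 0.064], [-0.593, 0.042, -0.804]]
force: [-0.2, 0.8, -0.3]
finger_gap: 0.0004
```

```bash
python3 - <<'E'
import st
from s import *
def seq(rs):
    q=cur();p,R=fk(q)
    for r,n in rs:
        for i in range(n): q,p,R=step(q,p,R,[1]+r+[0],w=.55)
        z=R[:,2];y=R[:,1];print(r,n,"p",p.round(3),"z",z.round(3),"tilt",np.degrees(np.arccos(-z[2])).round(1),"az",np.degrees(np.arctan2(z[1],z[0])).round(1),"y",y.round(3))
seq([([-.4,-1,-.5],3),([-.4,-1,-.5],1),([-.4,-1,-.5],1)])
E
```

```text
22.9 j [ -82.8   24.4   10.8   51.4  130.6 -135.4] p [ 0.4001 -0.4738  0.7144] yaw -178.9 F [-0.2  0.8 -0.3] gap 0.0004
[[-0.805, -0.05, 0.591], [-0.015, 0.998, 0.064], [-0.593, 0.042, -0.804]]
[-0.4, -1, -0.5] 3 p [ 0.395 -0.518  0.711] z [ 0.63   0.025 -0.776] tilt 39.1 az 2.2 y [-0.026  1.     0.011]
[-0.4, -1, -0.5] 1 p [ 0.392 -0.532  0.71 ] z [ 0.643  0.011 -0.766] tilt 40.0 az 1.0 y [-0.017  1.    -0.   ]
[-0.4, -1, -0.5] 1 p [ 0.389 -0.546  0.71 ] z [ 0.655 -0.004 -0.756] tilt 40.9 az -0.3 y [-0.007  1.    -0.011]
```

>>> apply_moves:
  deltas:
    - [1,-0.4,-1,-0.5,0]
    - [1,-0.4,-1,-0.5,0]
    - [1,-0.4,-1,-0.5,0]
    - [1,-0.4,-1,-0.5,0]
    - [1,0.48,0.96,1,0]
    - [1,0.48,0.96,1,0]
    - [1,0.48,0.96,1,0]
    - [1,0.48,0.96,1,0]
    - [1,0.48,0.96,1,0]
    - [1,0.48,0.96,1,0]

```text
t: 24.15
tool_pos: [0.4283, -0.3836, 0.5507]
orientation: [[-0.772, -0.022, 0.635], [-0.016, 1.0, 0.015], [-0.635, 0.001, -0.772]]
force: [-0.3, 0.2, -0.1]
finger_gap: 0.0006
```

```bash
python3 - <<'E'
import st
from cell import viewer
from h import *
f=viewer.grab_frame("top");pickle.dump(f,open("pics/top3.pkl","wb"));cv2.imwrite("pics/top3.png",cv2.resize(f["pixels"][120:280,110:360,::-1],None,fx=3,fy=3))
E
```

```text
24.15 j [ -79.3   -0.4   70.4   39.5   99.6 -160.1] p [ 0.4283 -0.3836  0.5507] yaw -178.78 F [-0.3  0.2 -0.1] gap 0.0006
[[-0.772, -0.022, 0.635], [-0.016, 1.0, 0.015], [-0.635, 0.001, -0.772]]
```

View pics/top3.png

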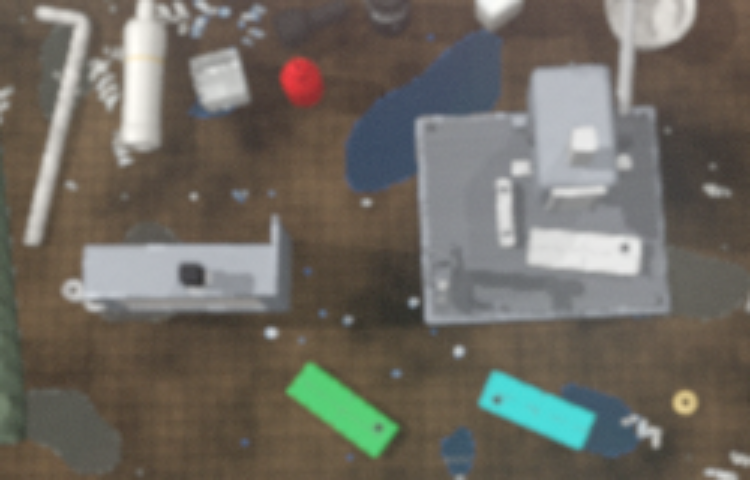

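The tool now leans back 39.4° with the jaw axis level and at 1.3° yaw (the press is at 1.5°), and the scene is undisturbed. I'll check reach in this branch and plan the bar push.

```bash
python3 - <<'E'
from s import *
q=plan([((.44,-.152,.20),16,0),((.47,-.152,.0445),4+4,0),((.50,-.152,.0445),4,0),((.565,-.134,.0445),10,0),((.44,0,.3),12,0),((.47,.25,.19),12,0),((.47,.25,.27),12,0),((.40,-.1,.27),14,0),((.48,-.12,.2),12,0)])
E
```

```text
[1, 0.52, 0.56, 0.7, 0.0] x 16  
   -> q [ -64.  -13.  130.   45.   55. -179.] p [ 0.441 -0.151  0.203] z [ 0.629  0.021 -0.777] tilt 39.0 az 1.9 y [-0.022  1.     0.009]
[1, 0.38, -0.02, 0.71, 0.0] x 8  
   -> q [ -46.    4.  132.   53.   30. -179.] p [ 0.488 -0.133  0.087] z [ 0.551 -0.005 -0.835] tilt 33.4 az -0.6 y [0.021 1.    0.007]
[1, 0.14, -0.19, 0.42, 0.0] x 4  
   -> q [ -44.   10.  130.   54.   26. -179.] p [ 0.506 -0.148  0.06 ] z [ 0.522 -0.01  -0.853] tilt 31.5 az -1.1 y [0.031 1.    0.007]
[1, -0.17, 0.06, 0.18, 0.0] x 10  
   -> q [ -36.   16.  124.   54.   22. -173.] p [ 0.566 -0.135  0.044] z [ 0.522 -0.01  -0.853] tilt 31.5 az -1.1 y [0.031 1.    0.007]
[1, -0.08, 0.44, -0.95, 0.0] x 12  
   -> q [ -26.  -23.  117.   15.   58. -119.] p [ 0.441 -0.001  0.3  ] z [ 0.522 -0.01  -0.853] tilt 31.5 az -1.1 y [0.031 1.    0.007]
[1, 0.14, 0.84, 0.35, 0.0] x 12  
   -> q [ 26.  -0. 116. -23.  38. -47.] p [0.468 0.251 0.19 ] z [ 0.522 -0.01  -0.853] tilt 31.5 az -1.1 y [0.031 1.    0.007]
[1, -0.14, -0.0, -0.22, 0.0] x 12  
   -> q [ 26.  -5. 109. -18.  49. -53.] p [0.47  0.251 0.268] z [ 0.522 -0.01  -0.853] tilt 31.5 az -1.1 y [0.031 1.    0.007]
[1, 0.14, -1.01, -0.1, 0.0] x 14 TOO BIG 
   -> q [ -56.  -25.  122.   28.   66. -152.] p [ 0.399 -0.101  0.27 ] z [ 0.522 -0.01  -0.853] tilt 31.5 az -1.1 y [0.031 1.    0.007]
[1, -0.11, -0.06, 0.34, 0.0] x 12  
   -> q [ -44.   -9.  122.   29.   46. -149.] p [ 0.48  -0.121  0.201] z [ 0.522 -0.01  -0.853] tilt 31.5 az -1.1 y [0.031 1.    0.007]
```

```bash
cat > ik.py <<'E'
from s import *
def ik(p2,R2,q0):
    def f(x):
        pp,RR=fk(x);return np.r_[pp-p2,.55*Ro.from_matrix(R2.T@RR).as_rotvec()]
    l=lo.copy();h=hi.copy();l[5]=-360;h[5]=360;l[3]=-200;h[3]=300;l[2]=0;h[2]=179;l[4]=0;h[4]=179;l[1]=-90
    r=least_squares(f,q0,bounds=(l,h));return r.x,r.cost
if __name__=="__main__":
    R=fk(cur())[1]
    for p in [(.44,-.152,.2),(.47,-.152,.0445),(.50,-.22,.0445),(.52,-.22,.0445),(.50,-.14,.0445),(.565,-.134,.0445),(.565,-.134,.2),(.49,.25,.19),(.40,-.1,.27),(.48,-.12,.2)]:
        q,c=ik(np.array(p),R,np.array([-50,-10,120,40,50,-170.]));print(p,q.round(1),c.round(6))
E
python3 ik.py
```

```text
(0.44, -0.152, 0.2) [ -64.6  -13.2  130.2   45.3   54.9 -180.2] 0.0
(0.47, -0.152, 0.0445) [ -58.3   12.   140.1   81.3   33.9 -222.4] 0.0
(0.5, -0.22, 0.0445) [ -60.1   16.8  131.4   74.5   35.6 -216. ] 0.0
(0.52, -0.22, 0.0445) [ -57.2   17.9  129.4   75.    34.3 -213.7] 0.0
(0.5, -0.14, 0.0445) [ -51.6   13.4  137.6   84.9   30.8 -219.7] 0.0
(0.565, -0.134, 0.0445) [ -41.9   17.4  130.3   86.3   26.2 -211.8] 0.0
(0.565, -0.134, 0.2) [ -42.    -0.6  120.    44.3   39.1 -163.2] 0.0
(0.49, 0.25, 0.19) [ 25.4  -0.6 121.7 -34.8  26.1 -38.8] 0.0
(0.4, -0.1, 0.27) [ -69.5  -28.3  127.5   39.4   71.3 -170.7] 0.0
(0.48, -0.12, 0.2) [ -52.4  -10.9  128.7   45.1   46.6 -171. ] 0.0
```

In this branch joint 6 would pass its limit low down (-222°). A half turn about the tool axis gives the same grasp at -42°, so I'll roll 180° on the way to the bar.

```bash
cat > rp.py <<'E'
from s import *
def rplan(legs,fing=0,q=None):
    q=cur() if q is None else q
    p,R=fk(q);pc=p.copy();Rc=R.copy();out=[]
    for t,n,rl in legs:
        d=(np.array(t)-pc)/n
        for i in range(n):
            row=[fing]+[round(float(v),2) for v in Rc.T@d/.025]+[rl]
            out.append(row);pc=pc+Rc@np.array(row[1:4])*.025
            Rc=Rc@Ro.from_euler('z',rl*5,degrees=True).as_matrix()
            q,p,R=step(q,p,R,row,w=.55)
        print("leg end",q.round(0),p.round(4),"cmd",pc.round(4),"z",R[:,2].round(3),"y",R[:,1].round(3))
    for i in range(0,len(out),10): print(out[i:i+10])
    print("max",np.abs(np.array(out)[:,1:4]).max())
E
python3 - <<'E'
from rp import *
rplan([((.43,-.16,.22),20,1),((.455,-.152,.12),10,1),((.468,-.152,.0445),6,1),((.468,-.152,.0445),4,0)])
E
```

```text
leg end [-67. -15. 128.  44.  59. -79.] [ 0.4309 -0.1598  0.2193] cmd [ 0.4309 -0.1598  0.2193] z [ 0.633  0.023 -0.774] y [ 0.766 -0.16   0.623]
leg end [-61.  -2. 136.  58.  42. -46.] [ 0.4552 -0.1523  0.1199] cmd [ 0.4552 -0.1523  0.1199] z [ 0.633  0.023 -0.774] y [ 0.409 -0.859  0.309]
leg end [-59.  12. 140.  81.  34. -42.] [ 0.4679 -0.1521  0.045 ] cmd [ 0.4679 -0.1521  0.045 ] z [ 0.633  0.023 -0.774] y [ 0.025 -1.    -0.009]
leg end [-59.  12. 140.  81.  34. -42.] [ 0.4679 -0.1521  0.045 ] cmd [ 0.4679 -0.1521  0.045 ] z [ 0.633  0.023 -0.774] y [ 0.025 -1.    -0.009]
[[0, 0.41, 0.43, 0.52, 1], [0, 0.44, 0.4, 0.52, 1], [0, 0.47, 0.36, 0.52, 1], [0, 0.5, 0.31, 0.52, 1], [0, 0.53, 0.27, 0.52, 1], [0, 0.55, 0.22, 0.52, 1], [0, 0.57, 0.17, 0.52, 1], [0, 0.58, 0.12, 0.52, 1], [0, 0.59, 0.07, 0.52, 1], [0, 0.59, 0.02, 0.52, 1]]
[[0, 0.59, -0.03, 0.52, 1], [0, 0.59, -0.08, 0.52, 1], [0, 0.58, -0.13, 0.52, 1], [0, 0.56, -0.18, 0.52, 1], [0, 0.55, -0.23, 0.52, 1], [0, 0.52, -0.28, 0.52, 1], [0, 0.5, -0.32, 0.52, 1], [0, 0.47, -0.37, 0.52, 1], [0, 0.43, -0.41, 0.52, 1], [0, 0.4, -0.44, 0.52, 1]]
[[0, -0.01, -0.18, 0.37, 1], [0, -0.02, -0.18, 0.37, 1], [0, -0.04, -0.17, 0.37, 1], [0, -0.05, -0.17, 0.37, 1], [0, -0.07, -0.17, 0.37, 1], [0, -0.08, -0.16, 0.37, 1], [0, -0.09, -0.15, 0.37, 1], [0, -0.11, -0.14, 0.37, 1], [0, -0.12, -0.13, 0.37, 1], [0, -0.13, -0.12, 0.37, 1]]
[[0, -0.22, -0.12, 0.44, 1], [0, -0.23, -0.1, 0.44, 1], [0, -0.24, -0.08, 0.44, 1], [0, -0.24, -0.06, 0.44, 1], [0, -0.25, -0.04, 0.44, 1], [0, -0.25, -0.02, 0.44, 1], [0, -0.0, -0.0, 0.0, 0], [0, -0.0, -0.0, 0.0, 0], [0, -0.0, -0.0, 0.0, 0], [0, -0.0, -0.0, 0.0, 0]]
max 0.59
```

>>> apply_moves:
  deltas:
    - [0,0.41,0.43,0.52,1]
    - [0,0.44,0.4,0.52,1]
    - [0,0.47,0.36,0.52,1]
    - [0,0.5,0.31,0.52,1]
    - [0,0.53,0.27,0.52,1]
    - [0,0.55,0.22,0.52,1]
    - [0,0.57,0.17,0.52,1]
    - [0,0.58,0.12,0.52,1]
    - [0,0.59,0.07,0.52,1]
    - [0,0.59,0.02,0.52,1]

```text
t: 25.45
tool_pos: [0.4301, -0.2762, 0.3871]
orientation: [[-0.511, 0.579, 0.635], [0.757, 0.653, 0.015], [-0.406, 0.489, -0.772]]
force: [-0.2, -0.3, 0.3]
finger_gap: 0.0465
```

>>> apply_moves:
  deltas:
    - [0,0.59,-0.03,0.52,1]
    - [0,0.59,-0.08,0.52,1]
    - [0,0.58,-0.13,0.52,1]
    - [0,0.56,-0.18,0.52,1]
    - [0,0.55,-0.23,0.52,1]
    - [0,0.52,-0.28,0.52,1]
    - [0,0.5,-0.32,0.52,1]
    - [0,0.47,-0.37,0.52,1]
    - [0,0.43,-0.41,0.52,1]
    - [0,0.4,-0.44,0.52,1]

```text
t: 26.7
tool_pos: [0.4323, -0.1673, 0.2228]
orientation: [[0.115, 0.764, 0.636], [0.987, -0.16, 0.015], [0.113, 0.626, -0.772]]
force: [-0.2, -0.6, -0.1]
finger_gap: 0.0466
```

>>> apply_moves:
  deltas:
    - [0,-0.01,-0.18,0.37,1]
    - [0,-0.02,-0.18,0.37,1]
    - [0,-0.04,-0.17,0.37,1]
    - [0,-0.05,-0.17,0.37,1]
    - [0,-0.07,-0.17,0.37,1]
    - [0,-0.08,-0.16,0.37,1]
    - [0,-0.09,-0.15,0.37,1]
    - [0,-0.11,-0.14,0.37,1]
    - [0,-0.12,-0.13,0.37,1]
    - [0,-0.13,-0.12,0.37,1]

```text
t: 27.95
tool_pos: [0.4571, -0.1611, 0.1235]
orientation: [[0.659, 0.403, 0.636], [0.512, -0.859, 0.015], [0.552, 0.316, -0.772]]
force: [-1.0, 1.0, 0.4]
finger_gap: 0.0466
```

```bash
python3 - <<'E'
import st
from rp import *
R=fk(cur())[1];y=R[:,1]
rplan([((.468,-.152,.0445),6,1),((.492,-.152,.0445),4,0)])
E
```

```text
27.95 j [-61.8  -1.9 135.7  57.7  42.2 -46. ] p [ 0.4571 -0.1611  0.1235] yaw 37.85 F [-1.   1.   0.4] gap 0.0466
[[0.659, 0.403, 0.636], [0.512, -0.859, 0.015], [0.552, 0.316, -0.772]]
leg end [-58.  12. 141.  83.  34. -44.] [ 0.4683 -0.1517  0.0439] cmd [ 0.4683 -0.1517  0.0439] z [ 0.636  0.015 -0.772] y [ 0.02  -1.    -0.003]
leg end [-54.  13. 138.  84.  32. -41.] [ 0.4926 -0.1523  0.0444] cmd [ 0.4926 -0.1523  0.0444] z [ 0.636  0.015 -0.772] y [ 0.02  -1.    -0.003]
[[0, -0.21, -0.19, 0.46, 1], [0, -0.22, -0.17, 0.46, 1], [0, -0.24, -0.15, 0.46, 1], [0, -0.25, -0.13, 0.46, 1], [0, -0.26, -0.11, 0.46, 1], [0, -0.27, -0.08, 0.46, 1], [0, 0.19, 0.01, 0.15, 0], [0, 0.19, 0.01, 0.15, 0], [0, 0.19, 0.01, 0.15, 0], [0, 0.19, 0.01, 0.15, 0]]
max 0.46
```

>>> apply_moves:
  deltas:
    - [0,-0.21,-0.19,0.46,1]
    - [0,-0.22,-0.17,0.46,1]
    - [0,-0.24,-0.15,0.45,1]
    - [0,-0.25,-0.13,0.45,1]
    - [0,-0.26,-0.11,0.45,1]
    - [0,-0.26,-0.08,0.45,1]
    - [0,0.33,0,0.27,0]
    - [0,0.33,0,0.27,0]
    - [0,0.33,0,0.27,0]
    - [0,0.33,0,0.27,0]

```text
t: 29.2
tool_pos: [0.5117, -0.1492, 0.0452]
orientation: [[0.772, 0.024, 0.636], [0.017, -1.0, 0.016], [0.636, -0.002, -0.772]]
force: [-0.5, 0.7, -0.6]
finger_gap: 0.0468
```

```bash
cat > look.py <<'E'
import st,sys
from cell import viewer
from h import *
def look(tag,names=("top","wrist")):
    for n in names:
        f=viewer.grab_frame(n);pickle.dump(f,open(f"pics/{n}{tag}.pkl","wb"))
        im=f["pixels"][:,:,::-1]
        if n=="top": im=cv2.resize(im[140:260,220:360],None,fx=5,fy=5,interpolation=cv2.INTER_CUBIC)
        cv2.imwrite(f"pics/{n}{tag}.png",im)
if __name__=="__main__": look(sys.argv[1],sys.argv[2:] or ("top","wrist"))
E
python3 look.py 4
```

```text
29.2 j [-50.9  14.3 136.   85.   30.3 -39.1] p [ 0.5117 -0.1492  0.0452] yaw 1.29 F [-0.5  0.7 -0.6] gap 0.0468
[[0.772, 0.024, 0.636], [0.017, -1.0, 0.016], [0.636, -0.002, -0.772]]
```

View pics/top4.png

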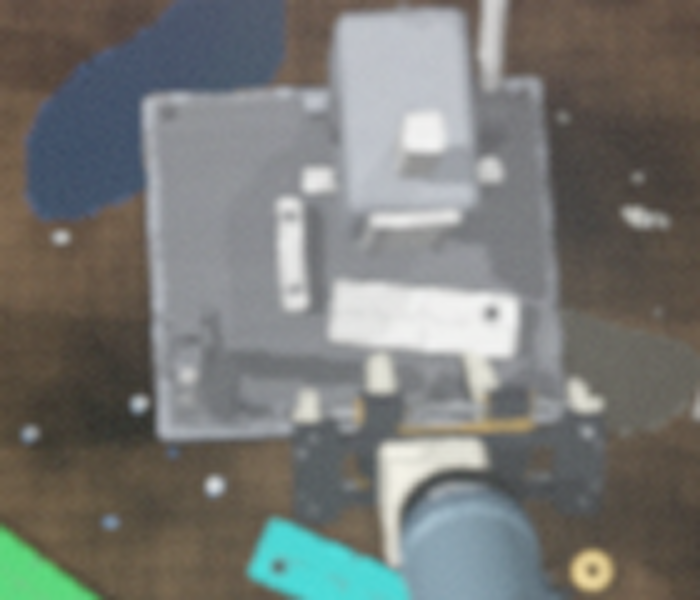

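View pics/wrist4.png

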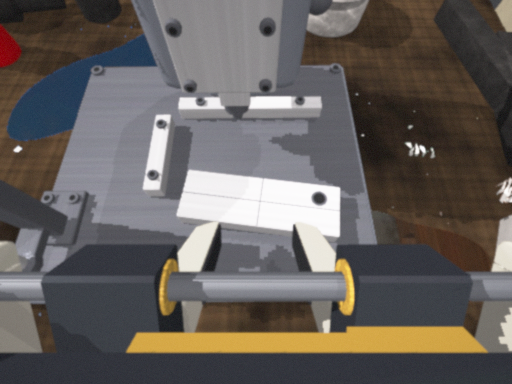

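The wrist view shows the nest well: back rail at row 107, side rail at column 158, and the bar (178–341, 172–235) still askew and only just reached. I'll measure the bar and rails here.

```bash
python3 - <<'E'
from h import *
f=pickle.load(open("pics/wrist4.pkl","rb"))
im=cv2.resize(f["pixels"][80:250,130:360,::-1],None,fx=3.4,fy=3.4,interpolation=cv2.INTER_CUBIC);cv2.imwrite("pics/w4c.png",im)
g=f["pixels"].astype(int).min(2)
m=((g>205)).astype(np.uint8);m[:165]=0;m[240:]=0;m[:,:175]=0;m[:,345:]=0
n,l,s,c=cv2.connectedComponentsWithStats(m);i=1+np.argmax(s[1:,4]);v,u=np.where(l==i);print(s[i])
W=np.array([atz(f,a,b,.041)[:2] for a,b in zip(u,v)])*1000
print(cv2.minAreaRect(W.astype(np.float32)),cv2.boxPoints(cv2.minAreaRect(W.astype(np.float32))).round(1).tolist())
E
```

```text
[ 177  170  163   70 7929]
((525.026123046875, -151.30845642089844), (119.10276794433594, 55.26255798339844), 84.17234802246094) [[491.5, -207.6999969482422], [546.5, -213.39999389648438], [558.5999755859375, -94.9000015258789], [503.6000061035156, -89.30000305175781]]
```

View pics/w4c.png

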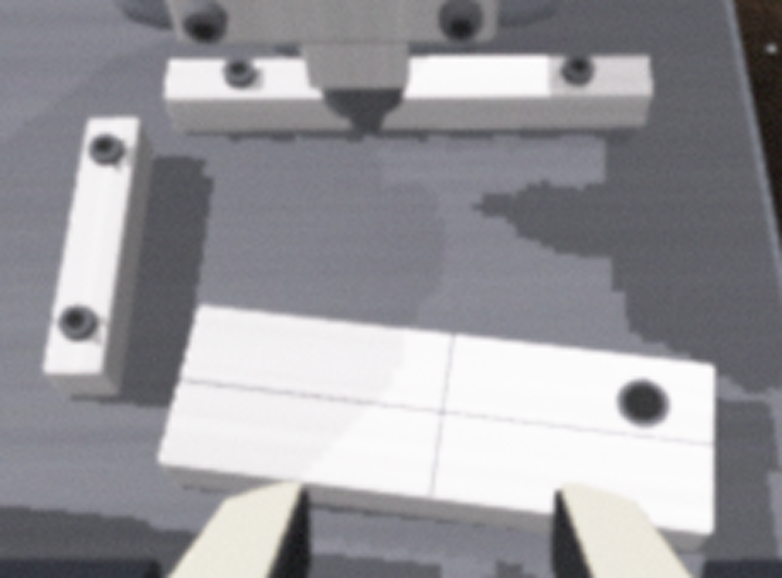

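```bash
python3 - <<'E'
from h import *
f=pickle.load(open("pics/wrist4.pkl","rb"))
for n,(a,b),z in [("bar FL",(160,463),.041),("bar FR",(713,533),.041),("bar BL",(200,305),.041),("bar BR",(715,368),.041),
 ("backrail bottom L",(190,130),.025),("bottom R",(645,127),.025),("bktop front L",(166,100),.039),("bk top front R",(650,95),.039),
 ("side top inner back",(140,118),.039),("side top inner front",(105,373),.039),("side bottom front",(120,392),.025),("finger L tip",(300,487),.04),("finger R tip",(560,487),.04)]:
    print(n,(atz(f,130+a/3.4-.35,80+b/3.4-.35,z)*1000).round(1))
for p in [(.5225,-.172,.032),(.5283,-.172,.0368)]: 
    u,v=proj(f,p);print((u-130)*3.4,(v-80)*3.4)
E
```

```text
bar FL [519.5 -91.5  41. ]
bar FR [ 506.7 -209.6   41. ]
bar BL [558.8 -95.2  41. ]
bar BR [ 545.2 -213.9   41. ]
backrail bottom L [623.3 -80.5  25. ]
bottom R [ 627.2 -207.2   25. ]
bktop front L [621.5 -77.8  39. ]
bk top front R [ 626.  -205.5   39. ]
side top inner back [615.3 -71.8  39. ]
side top inner front [541.6 -75.1  39. ]
side bottom front [543.1 -74.   25. ]
finger L tip [ 515.1 -122.1   40. ]
finger R tip [ 516.4 -178.    40. ]
526.8398092707516 470.70460692469544
528.3497828823563 438.9974482228844
```

The rails put the press at about (604, -133) mm with yaw 1.6°, in line with the earlier fit. The bar has not been touched yet. I'll push on 16 mm and look.

>>> apply_moves:
  deltas:
    - [0,0.12,0,0.1,0]
    - [0,0.12,0,0.1,0]
    - [0,0.12,0,0.1,0]
    - [0,0.12,0,0.1,0]
    - [0,0.12,0,0.1,0]
    - [0,0.12,0,0.1,0]
    - [0,0,0,0,0]
    - [0,0,0,0,0]
    - [0,0,0,0,0]
    - [0,0,0,0,0]

```text
t: 30.55
tool_pos: [0.5339, -0.1486, 0.0445]
orientation: [[0.772, 0.023, 0.635], [0.016, -1.0, 0.017], [0.635, -0.003, -0.772]]
force: [-0.2, 0.0, -0.2]
finger_gap: 0.0463
```

```bash
python3 look.py 5 wrist;  python3 - <<'E'
import cv2
im=cv2.imread("pics/wrist5.png");cv2.imwrite("pics/w5c.png",cv2.resize(im[80:250,130:360],None,fx=3.4,fy=3.4,interpolation=cv2.INTER_CUBIC))
E
```

```text
30.55 j [-47.6  15.8 133.5  85.6  28.8 -36.5] p [ 0.5339 -0.1486  0.0445] yaw 1.17 F [-0.2  0.  -0.2] gap 0.0463
[[0.772, 0.023, 0.635], [0.016, -1.0, 0.017], [0.635, -0.003, -0.772]]
```

View pics/w5c.png

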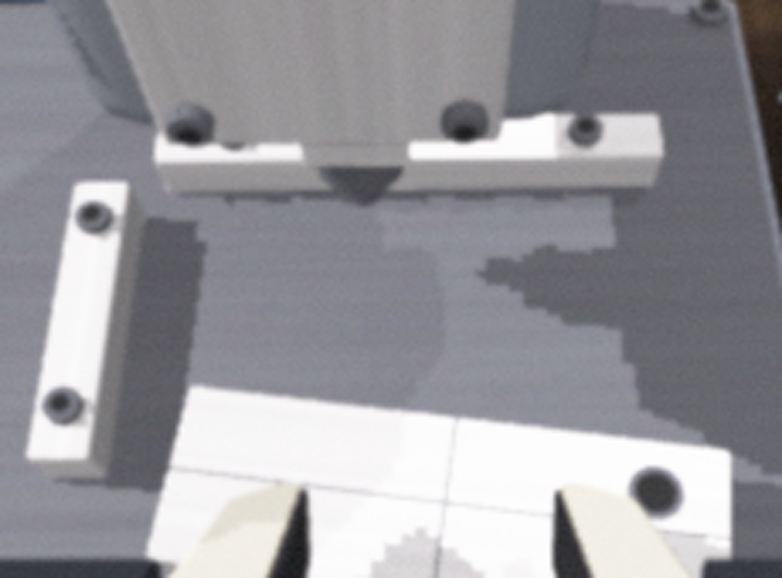

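The fingers have gone over the bar without moving it (tips at crop 300,487 and 560,487, above its top face). I'll measure the tips' true height from depth.

```bash
python3 - <<'E'
from h import *
f=pickle.load(open("pics/wrist5.pkl","rb"));P=cloud(f)
for a,b in [(270,500),(290,500),(240,520),(600,500),(575,495),(420,500),(250,430),(60,300),(300,350),(400,180)]:
    u,v=int(130+a/3.4),int(80+b/3.4);print((a,b),(P[v,u]*1000).round(1),round(float(f["range_z"][v,u]),4))
s=pickle.load(open("pics/wrist5.pkl","rb"));print(f["xyz"],f["orientation"].tolist())
E
```

```text
(270, 500) [ 523.9 -120.6   68.6] 0.1682
(290, 500) [ 524.  -124.3   68.5] 0.1682
(240, 520) [ 518.7 -116.9   75.3] 0.16
(600, 500) [ 525.2 -180.1   68.7] 0.1678
(575, 495) [ 527.  -176.2   66.8] 0.1704
(420, 500) [ 532.8 -147.    42.1] 0.1957
(250, 430) [ 548.6 -109.3   40.9] 0.2037
(60, 300) [580.3 -61.3  40.5] 0.2177
(300, 350) [ 576.7 -116.1   25.2] 0.2295
(400, 180) [ 598.8 -141.    64.5] 0.2025
[ 0.47381453 -0.15145949  0.23007074] [[0.02333020264333598, 0.9114299185940458, -0.4107933849714103], [-0.9997205015149138, 0.019697882350054544, -0.013073342406983763], [-0.0038236756384018274, 0.4109835725702085, 0.911634730899409]]
```

```bash
python3 - <<'E'
from h import *
f=pickle.load(open("pics/wrist2.pkl","rb"));P=cloud(f);print("wrist2 TCP z .0703")
for u in (240,248,266,275):
  for v in (222,226,230,236,242): print((u,v),(P[v,u]*1000).round(1),end=" ")
  print()
f=pickle.load(open("pics/wrist1.pkl","rb"));P=cloud(f);print("wrist1 TCP z .109")
for u,v in((178,226),(182,224),(335,226),(330,224),(170,236)): print((u,v),(P[v,u]*1000).round(1))
# tool coords of finger points in wrist5
f=pickle.load(open("pics/wrist5.pkl","rb"));P=cloud(f)
R=np.array([[0.772,0.023,0.635],[0.016,-1,0.017],[0.635,-0.003,-0.772]]);t=np.array([.5339,-.1486,.0445])
Q=((P-t)@R*1000)
m=(P[...,2]>.045)&(abs(Q[...,1])<50)&(Q[...,2]>-80)&(f["range_z"]>0)&(Q[...,0]<30)
q=Q[m];print(m.sum(),"z max",np.percentile(q[:,2],[50,90,99,100]),"x",np.percentile(q[:,0],[0,5,50,95,100]))
i=np.argsort(-q[:,2])[:8];print(q[i].round(1))
E
```

```text
wrist2 TCP z .0703
(240, 222) [376.9 107.9  17.2] (240, 226) [357.3  89.7  93.4] (240, 230) [357.   90.   99.5] (240, 236) [356.9  90.5 107.6] (240, 242) [357.   91.2 114.1] 
(248, 222) [353.4  92.4  86.9] (248, 226) [353.5  92.9  92.6] (248, 230) [353.5  93.1  98.7] (248, 236) [353.2  93.1 108. ] (248, 242) [353.2  93.4 115.4] 
(266, 222) [358.3 122.6  16. ] (266, 226) [344.8  99.8  92. ] (266, 230) [344.9  99.5  99. ] (266, 236) [345.1  99.3 107.9] (266, 242) [345.2  98.8 116.5] 
(275, 222) [351.6 127.3  16.8] (275, 226) [340.3 103.1  92.3] (275, 230) [340.4 102.4 100. ] (275, 236) [340.9 102.1 108.6] (275, 242) [341.5 102.1 115.6] 
wrist1 TCP z .109
(178, 226) [388.6  66.  131.5]
(182, 224) [389.5  67.5 123.6]
(335, 226) [311.3 124.4 132.1]
(330, 224) [313.  125.4 123.9]
(170, 236) [388.9  65.7 146.8]
3438 z max [-52.24948946 -26.50782568 -17.01654947 -14.79855418] x [-10.46197654  -5.36530671   8.05732645   8.64903057   9.24491506]
[[ -5.8  24.4 -14.8]
 [ -3.5 -22.5 -15.1]
 [  7.8 -27.2 -15.4]
 [ -4.7  24.2 -15.6]
 [  6.6 -23.4 -15.6]
 [  6.6 -22.7 -15.8]
 [  6.6  24.5 -15.8]
 [  6.6  25.8 -15.8]]
```

Depth shows that the fingertips really end 15–16 mm behind the reported TCP along the tool axis, not 17 mm ahead of it. That also means the earlier green grip simply closed above that bar. I'll work with the measured tip from here on: retreat, lower by 25 mm and push.

```bash
python3 - <<'E'
from rp import *
rplan([((.491,-.150,.0445),3,0),((.491,-.150,.020),2,0),((.527,-.150,.020),5,0)])
from ik import ik
R=fk(cur())[1]
for p in [(.5885,-.134,.02),(.53,-.23,.02),(.49,.25,.16)]:
    print(ik(np.array(p),R,cur()+.1)[0].round(1))
E
```

```text
leg end [-54.  13. 138.  84.  32. -41.] [ 0.4909 -0.1503  0.0446] cmd [ 0.4909 -0.1503  0.0446] z [ 0.635  0.017 -0.772] y [ 0.023 -1.    -0.003]
leg end [-54.  18. 139.  93.  32. -52.] [ 0.4909 -0.1502  0.0201] cmd [ 0.4909 -0.1502  0.0201] z [ 0.635  0.017 -0.772] y [ 0.023 -1.    -0.003]
leg end [-49.  19. 135.  94.  29. -48.] [ 0.5265 -0.1494  0.0202] cmd [ 0.5265 -0.1494  0.0202] z [ 0.635  0.017 -0.772] y [ 0.023 -1.    -0.003]
[[0, -0.43, 0.01, -0.36, 0], [0, -0.43, 0.01, -0.36, 0], [0, -0.43, 0.01, -0.36, 0], [0, -0.31, -0.0, 0.38, 0], [0, -0.31, -0.0, 0.38, 0], [0, 0.22, 0.0, 0.18, 0], [0, 0.22, 0.0, 0.18, 0], [0, 0.22, 0.0, 0.18, 0], [0, 0.22, 0.0, 0.18, 0], [0, 0.22, 0.0, 0.18, 0]]
max 0.43
[-39.2  22.3 128.5  96.1  24.6 -40. ]
[-56.6  22.3 128.7  81.4  33.  -40.6]
[ 25.8   2.4 124.1 -43.3  22.4 150.5]
```

>>> apply_moves:
  deltas:
    - [0,-0.43,0.01,-0.36,0]
    - [0,-0.43,0.01,-0.36,0]
    - [0,-0.43,0.01,-0.36,0]
    - [0,-0.31,0,0.38,0]
    - [0,-0.31,0,0.38,0]
    - [0,0.24,0,0.2,0]
    - [0,0.24,0,0.2,0]
    - [0,0.24,0,0.2,0]
    - [0,0.24,0,0.2,0]
    - [0,0.24,0,0.2,0]

```text
t: 31.85
tool_pos: [0.5314, -0.1491, 0.0201]
orientation: [[0.772, 0.023, 0.635], [0.016, -1.0, 0.017], [0.635, -0.003, -0.773]]
force: [-4.7, 0.2, 1.8]
finger_gap: 0.0466
```

```bash
python3 look.py 6 wrist;  python3 - <<'E'
import cv2
im=cv2.imread("pics/wrist6.png");cv2.imwrite("pics/w6c.png",cv2.resize(im[80:250,130:360],None,fx=3.4,fy=3.4,interpolation=cv2.INTER_CUBIC))
E
```

```text
31.85 j [-47.9  19.7 134.8  94.7  29.  -47.2] p [ 0.5314 -0.1491  0.0201] yaw 1.22 F [-4.7  0.2  1.8] gap 0.0466
[[0.772, 0.023, 0.635], [0.016, -1.0, 0.017], [0.635, -0.003, -0.773]]
```

View pics/w6c.png

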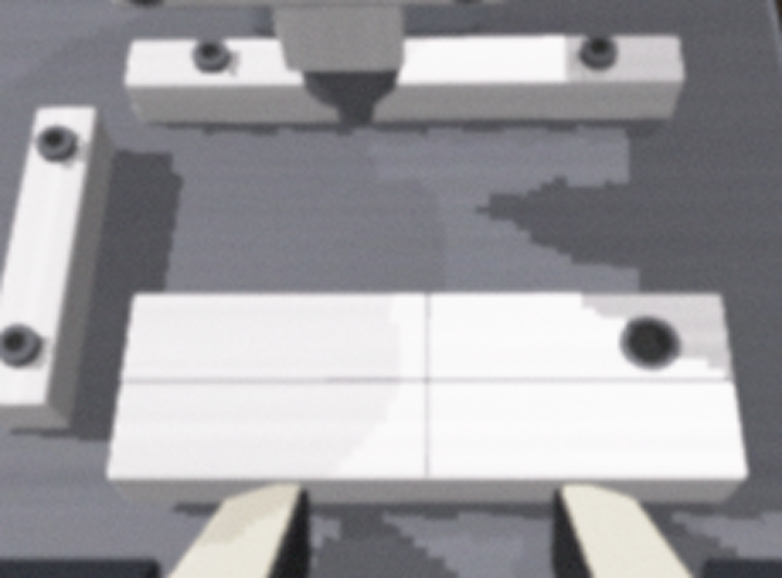

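The push works: the bar is now square to the jaws (front edge along crop row 478). I'll measure its position to plan the sideways push.

```bash
python3 - <<'E'
from h import *
f=pickle.load(open("pics/wrist6.pkl","rb"))
pc=lambda W:((W[0]-604)+0.028*(W[1]+133), (W[1]+133)-0.028*(W[0]-604))
for n,(a,b),z in [("FL",(107,478),.041),("FR",(747,478),.041),("BL",(135,294),.041),("BR",(722,294),.041),("backrail botL",(143,120),.025),("backrail botR",(672,117),.025),("side top front",(45,403),.039),("side top back",(97,108),.039),("side bot front",(62,428),.025)]:
    W=atz(f,130+a/3.4-.35,80+b/3.4-.35,z)*1000;print(n,W.round(1),"press",np.round(pc(W),1))
E
```

```text
FL [526.2 -89.7  41. ] press [-76.6  45.5]
FR [ 528.9 -208.8   41. ] press [-77.2 -73.7]
BL [565.7 -88.9  41. ] press [-37.1  45.2]
BR [ 568.3 -208.3   41. ] press [-37.8 -74.3]
backrail botL [623.8 -77.1  25. ] press [21.4 55.3]
backrail botR [ 627.4 -206.8   25. ] press [ 21.4 -74.4]
side top front [542.  -74.3  39. ] press [-60.4  60.5]
side top back [615.2 -71.9  39. ] press [12.9 60.8]
side bot front [542.3 -72.4  25. ] press [-60.   62.3]
```

```bash
python3 - <<'E'
from rp import *
rplan([((.495,-.150,.0205),2,0),((.495,-.234,.0205),4,0),((.557,-.234,.0203),4,0)],fing=1)
R=fk(cur())[1];print("1mm world y ->",(R.T@[0,.001,0]/.025).round(3),"1mm x",(R.T@[.001,0,0]/.025).round(3))
E
```

```text
leg end [-53.  18. 139.  93.  31. -51.] [ 0.495  -0.1499  0.0207] cmd [ 0.495  -0.1499  0.0207] z [ 0.635  0.017 -0.772] y [ 0.024 -1.    -0.002]
leg end [-62.  21. 132.  80.  35. -45.] [ 0.4948 -0.234   0.02  ] cmd [ 0.4948 -0.234   0.02  ] z [ 0.635  0.017 -0.772] y [ 0.024 -1.    -0.002]
leg end [-54.  24. 125.  81.  32. -37.] [ 0.5567 -0.2345  0.0204] cmd [ 0.5567 -0.2345  0.0204] z [ 0.635  0.017 -0.772] y [ 0.024 -1.    -0.002]
[[1, -0.55, 0.0, -0.47, 0], [1, -0.55, 0.0, -0.47, 0], [1, -0.02, 0.84, -0.01, 0], [1, -0.02, 0.84, -0.01, 0], [1, -0.02, 0.84, -0.01, 0], [1, -0.02, 0.84, -0.01, 0], [1, 0.48, 0.02, 0.39, 0], [1, 0.48, 0.02, 0.39, 0], [1, 0.48, 0.02, 0.39, 0], [1, 0.48, 0.02, 0.39, 0]]
max 0.84
1mm world y -> [ 0.001 -0.04   0.001] 1mm x [0.031 0.001 0.025]
```

>>> apply_moves:
  deltas:
    - [1,-0.55,0,-0.47,0]
    - [1,-0.55,0,-0.47,0]
    - [1,0,0.84,0,0]
    - [1,0,0.84,0,0]
    - [1,0,0.84,0,0]
    - [1,0,0.84,0,0]
    - [1,0.48,0.02,0.39,0]
    - [1,0.48,0.02,0.39,0]
    - [1,0.48,0.02,0.39,0]
    - [1,0.48,0.02,0.39,0]

```text
t: 33.15
tool_pos: [0.5598, -0.234, 0.0209]
orientation: [[0.772, 0.024, 0.635], [0.017, -1.0, 0.018], [0.635, -0.003, -0.772]]
force: [0.1, -0.8, 0.5]
finger_gap: 0.0004
```

>>> apply_moves:
  deltas:
    - [1,0,-0.14,0,0]
    - [1,0,-0.14,0,0]
    - [1,0,-0.14,0,0]
    - [1,0,-0.14,0,0]
    - [1,0,-0.12,0,0]
    - [1,0,-0.1,0,0]
    - [1,0,-0.08,0,0]
    - [1,0,-0.08,0,0]
    - [1,0,0,0,0]
    - [1,0,0,0,0]

```text
t: 34.4
tool_pos: [0.5583, -0.2108, 0.021]
orientation: [[0.772, 0.023, 0.635], [0.016, -1.0, 0.017], [0.635, -0.003, -0.772]]
force: [-0.8, 0.3, -0.2]
finger_gap: 0.0004
```

```bash
python3 look.py 7 wrist;  python3 - <<'E'
import cv2
im=cv2.imread("pics/wrist7.png");cv2.imwrite("pics/w7c.png",cv2.resize(im[60:250,30:360],None,fx=2.4,fy=2.4,interpolation=cv2.INTER_CUBIC))
E
```

```text
34.4 j [-51.3  22.8 127.3  84.   30.6 -38.3] p [ 0.5583 -0.2108  0.021 ] yaw 1.19 F [-0.8  0.3 -0.2] gap 0.0004
[[0.772, 0.023, 0.635], [0.016, -1.0, 0.017], [0.635, -0.003, -0.772]]
```

View pics/w7c.png

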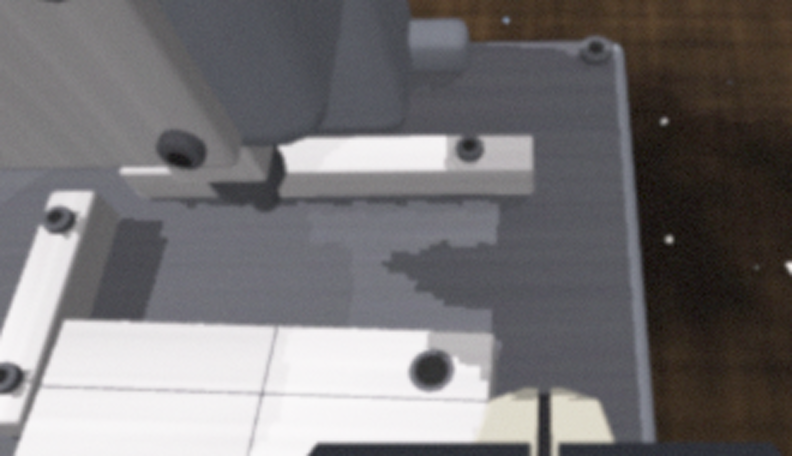

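```bash
python3 - <<'E'
from h import *
f=pickle.load(open("pics/wrist7.pkl","rb"))
pc=lambda W:((W[0]-604)+0.028*(W[1]+133), (W[1]+133)-0.028*(W[0]-604))
for n,(a,b),z in [("BL",(65,321),.041),("left edge low",(15,456),.041),("BR",(495,337),.041),("R edge low",(485,400),.041),("side top front",(20,420),.039),("side top back",(95,192),.039),("side bot",(95,318),.025),("backrail botL",(152,198),.025),("backrail botR",(533,193),.025)]:
    W=atz(f,30+a/2.4-.3,60+b/2.4-.3,z)*1000;print(n,W.round(1),"press",np.round(pc(W),1))
P=cloud(f)
for a,b in((490,410),(500,395),(520,400),(590,405),(600,410)):
    print((a,b),(P[int(60+b/2.4),int(30+a/2.4)]*1000).round(1))
E
```

```text
BL [570.5 -78.3  41. ] press [-32.   55.6]
left edge low [532.7 -77.8  41. ] press [-69.7  57.2]
BR [ 568.3 -198.1   41. ] press [-37.5 -64.1]
R edge low [ 550.3 -196.4   41. ] press [-55.5 -61.9]
side top front [542.7 -74.1  39. ] press [-59.7  60.6]
side top back [615.  -71.8  39. ] press [12.7 60.9]
side bot [578.7 -74.1  25. ] press [-23.7  59.6]
backrail botL [622.8 -79.7  25. ] press [20.2 52.8]
backrail botR [ 627.4 -206.4   25. ] press [ 21.4 -74. ]
(490, 410) [ 545.9 -198.6   47.9]
(500, 395) [ 557.2 -198.9   24.6]
(520, 400) [ 549.7 -205.6   44.1]
(590, 405) [ 548.  -223.3   47. ]
(600, 410) [ 545.6 -226.    50.8]
```

The bar's left end is 4 mm short of the side rail and it has turned 2–3°. I'll nudge it 2.5 mm further, then retreat, open to half and move in front of it. The two-finger push will then square it and carry it in with a slight leftward drift.

>>> apply_moves:
  deltas:
    - [1,0,-0.05,0,0]
    - [1,0,-0.05,0,0]
    - [1,0,0.3,0,0]
    - [1,-0.85,0,-0.69,0]
    - [1,-0.85,0,-0.69,0]
    - [0,0,-0.79,0,0]
    - [0,0,-0.79,0,0]
    - [0,0,-0.79,0,0]
    - [0,0,-0.79,0,0]
    - [0,0,0,0,0]

```text
t: 35.7
tool_pos: [0.5015, -0.1369, 0.0207]
orientation: [[0.772, 0.025, 0.635], [0.017, -1.0, 0.019], [0.635, -0.004, -0.773]]
force: [0.2, -0.2, 0.5]
finger_gap: 0.0446
```

```bash
python3 - <<'E'
import st
from rp import *
rplan([((.53,-.1365,.0195),3,0),((.575,-.1315,.0195),7,0)],fing=0)
E
```

```text
35.7 j [-51.   17.8 139.1  95.7  30.5 -51.6] p [ 0.5015 -0.1369  0.0207] yaw 1.24 F [ 0.2 -0.2  0.5] gap 0.0446
[[0.772, 0.025, 0.635], [0.017, -1.0, 0.019], [0.635, -0.004, -0.773]]
leg end [-47.  19. 136.  97.  28. -48.] [ 0.5302 -0.1367  0.0197] cmd [ 0.5302 -0.1367  0.0197] z [ 0.635  0.019 -0.773] y [ 0.025 -1.    -0.004]
leg end [-40.  22. 130.  97.  25. -42.] [ 0.5749 -0.1321  0.0203] cmd [ 0.5749 -0.1321  0.0203] z [ 0.635  0.019 -0.773] y [ 0.025 -1.    -0.004]
[[0, 0.3, 0.01, 0.26, 0], [0, 0.3, 0.01, 0.26, 0], [0, 0.3, 0.01, 0.26, 0], [0, 0.2, -0.02, 0.16, 0], [0, 0.2, -0.02, 0.16, 0], [0, 0.2, -0.02, 0.16, 0], [0, 0.2, -0.02, 0.16, 0], [0, 0.2, -0.02, 0.16, 0], [0, 0.2, -0.02, 0.16, 0], [0, 0.2, -0.02, 0.16, 0]]
max 0.3
```

>>> apply_moves:
  deltas:
    - [0,0.3,0.01,0.26,0]
    - [0,0.3,0.01,0.26,0]
    - [0,0.3,0.01,0.26,0]
    - [0,0.2,-0.03,0.16,0]
    - [0,0.2,-0.03,0.16,0]
    - [0,0.2,-0.03,0.16,0]
    - [0,0.2,-0.03,0.16,0]
    - [0,0.2,-0.03,0.16,0]
    - [0,0.2,-0.03,0.16,0]
    - [0,0.2,-0.03,0.16,0]

```text
t: 36.95
tool_pos: [0.5757, -0.1329, 0.0199]
orientation: [[0.774, 0.021, 0.633], [0.015, -1.0, 0.015], [0.633, -0.002, -0.774]]
force: [-3.6, -3.3, -0.4]
finger_gap: 0.0466
```

```bash
python3 look.py 8 wrist;  python3 - <<'E'
import cv2
im=cv2.imread("pics/wrist8.png");cv2.imwrite("pics/w8c.png",cv2.resize(im[60:250,110:360],None,fx=3,fy=3,interpolation=cv2.INTER_CUBIC))
E
```

```text
36.95 j [-40.4  21.6 130.2  96.9  25.1 -42. ] p [ 0.5757 -0.1329  0.0199] yaw 1.13 F [-3.6 -3.3 -0.4] gap 0.0466
[[0.774, 0.021, 0.633], [0.015, -1.0, 0.015], [0.633, -0.002, -0.774]]
```

View pics/w8c.png

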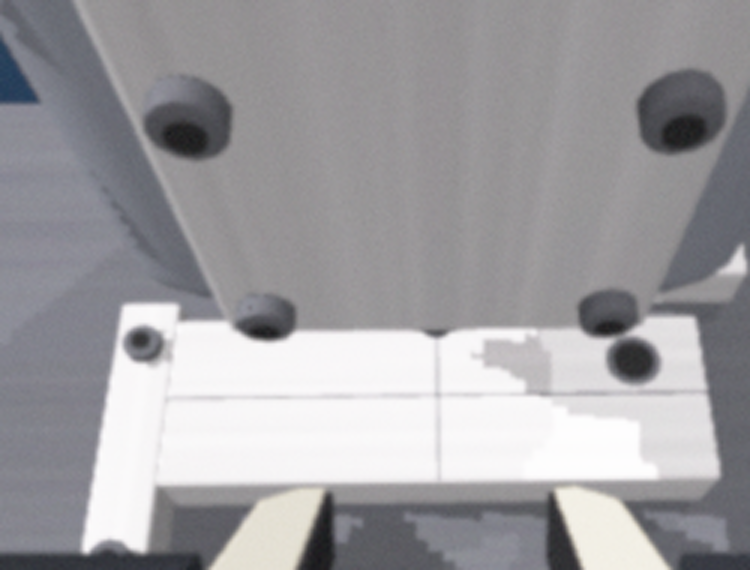

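The left end now lies against the side rail (the side force of -3.3 N confirms it) and the bar is square. I'll push the remaining 13 mm or so gently.

>>> apply_moves:
  deltas:
    - [0,0.06,0,0.05,0]
    - [0,0.06,0,0.05,0]
    - [0,0.06,0,0.05,0]
    - [0,0.06,0,0.05,0]
    - [0,0.06,0,0.05,0]
    - [0,0.05,0,0.04,0]
    - [0,0.02,0,0.016,0]
    - [0,0,0,0,0]
    - [0,0,0,0,0]
    - [0,0,0,0,0]

```text
t: 38.25
tool_pos: [0.5877, -0.1321, 0.0203]
orientation: [[0.773, 0.022, 0.634], [0.016, -1.0, 0.016], [0.634, -0.003, -0.773]]
force: [-5.5, -2.3, 1.8]
finger_gap: 0.046
```

```bash
python3 look.py 9 wrist;  python3 - <<'E'
import cv2
im=cv2.imread("pics/wrist9.png");cv2.imwrite("pics/w9c.png",cv2.resize(im[100:250,110:360],None,fx=3,fy=3,interpolation=cv2.INTER_CUBIC))
E
```

```text
38.25 j [-39.1  22.2 128.8  96.4  24.5 -40.3] p [ 0.5877 -0.1321  0.0203] yaw 1.16 F [-5.5 -2.3  1.8] gap 0.046
[[0.773, 0.022, 0.634], [0.016, -1.0, 0.016], [0.634, -0.003, -0.773]]
```

View pics/w9c.png

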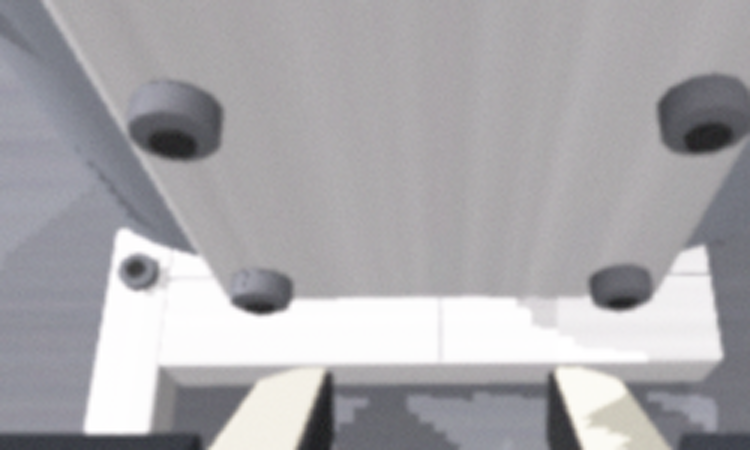

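>>> apply_moves:
  deltas:
    - [0,0.015,0,0.013,0]
    - [0,0.015,0,0.013,0]
    - [0,0.015,0,0.013,0]
    - [0,0.015,0,0.013,0]
    - [0,0,0,0,0]
    - [0,0,0,0,0]
    - [0,0,0,0,0]
    - [0,0,0,0,0]
    - [0,0,0,0,0]
    - [0,0,0,0,0]

```text
t: 39.55
tool_pos: [0.5883, -0.1322, 0.02]
orientation: [[0.774, 0.021, 0.633], [0.015, -1.0, 0.015], [0.633, -0.002, -0.774]]
force: [-15.6, -5.0, 10.5]
finger_gap: 0.0468
```

The force rose to 15.6 N with almost no travel, so the bar is at the back rail. I'll press a little more, then back straight out.

>>> apply_moves:
  deltas:
    - [0,0.012,0,0.01,0]
    - [0,0.012,0,0.01,0]
    - [0,0,0,0,0]
    - [0,-0.2,0,-0.16,0]
    - [0,-0.5,0,-0.41,0]
    - [0,-0.8,0,-0.66,0]
    - [0,-0.8,0,-0.66,0]
    - [0,-0.3,0,-0.9,0]
    - [0,0.3,-0.3,-0.9,0]
    - [0,0.4,-0.5,-0.9,0]

```text
t: 40.8
tool_pos: [0.4807, -0.1143, 0.0795]
orientation: [[0.772, 0.022, 0.635], [0.015, -1.0, 0.018], [0.635, -0.004, -0.772]]
force: [0.9, 0.3, 0.7]
finger_gap: 0.0462
```

```bash
python3 look.py 10 wrist top;  python3 - <<'E'
import cv2
im=cv2.imread("pics/wrist10.png");cv2.imwrite("pics/w10c.png",cv2.resize(im[40:240,100:400],None,fx=2.5,fy=2.5,interpolation=cv2.INTER_CUBIC))
E
```

```text
40.8 j [-51.3   4.6 139.5  74.3  31.8 -26.9] p [ 0.4807 -0.1143  0.0795] yaw 1.08 F [0.9 0.3 0.7] gap 0.0462
[[0.772, 0.022, 0.635], [0.015, -1.0, 0.018], [0.635, -0.004, -0.772]]
```

View pics/wrist10.png

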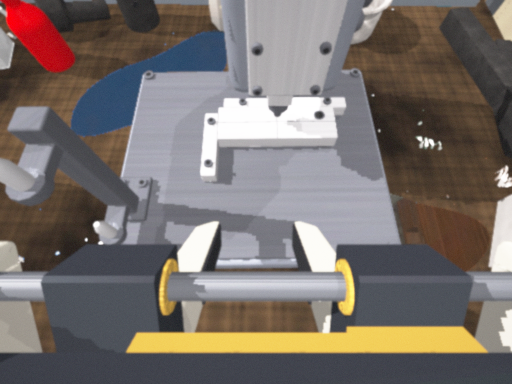

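```bash
python3 - <<'E'
from h import *
f=pickle.load(open("pics/top0.pkl","rb"))
im=f["pixels"][:,:,::-1]
cv2.imwrite("pics/g0.png",cv2.resize(im[190:235,125:215],None,fx=8,fy=8,interpolation=cv2.INTER_CUBIC))
f=pickle.load(open("pics/scene0.pkl","rb"))
cv2.imwrite("pics/g0s.png",cv2.resize(f["pixels"][180:280,180:290,::-1],None,fx=6,fy=6,interpolation=cv2.INTER_CUBIC))
E
```

```text
(no output)
```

View pics/g0.png

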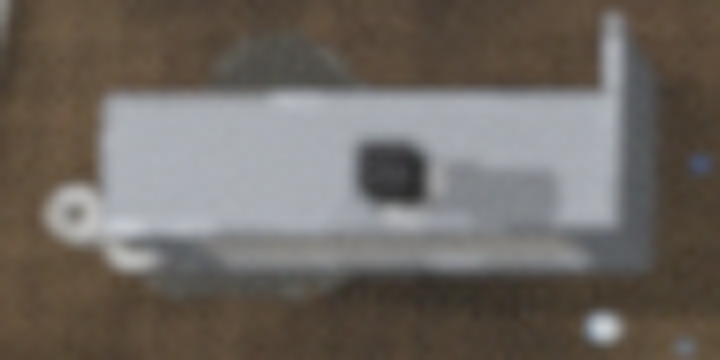

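View pics/w10c.png

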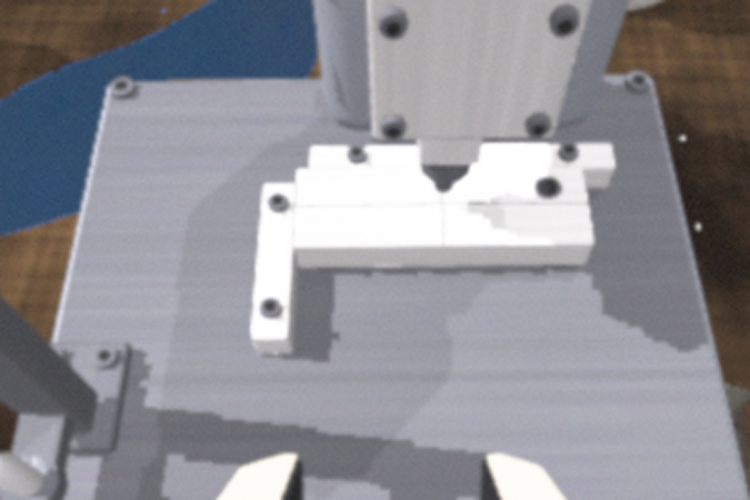

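```bash
python3 - <<'E'
from h import *
f=pickle.load(open("pics/top0.pkl","rb"))
c=lambda a,b,z:(atz(f,125+a/8-.44,190+b/8-.44,z)*1000).round(1)
print("handle top centre",c(392,172,.184),"handle corners",c(362,145,.184),c(424,200,.184))
print("knuckle upper top centre",c(75,212,.126),"corner top outer",c(617,228,.140),"flange BL",c(102,95,.14),"flange BR",c(600,92,.14),"flange FL",c(102,232,.14),"FR",c(617,229,.14),"return tip",c(612,15,.14))
E
```

```text
handle top centre [492.5 254.3 184. ] handle corners [502.9 265.8 184. ] [481.8 242.2 184. ]
knuckle upper top centre [487.5 388.  126. ] corner top outer [476.1 175.  140. ] flange BL [531.1 375.4 140. ] flange BR [529.3 181.9 140. ] flange FL [477.5 373.6 140. ] FR [475.7 175.  140. ] return tip [559.6 177.4 140. ]
```

The bar is seated: its left end touches the side rail and its back edge meets the back rail along its whole length. Next is the guard. Its handle is at about (492, 254) mm and its yaw is about -0.5 to -1°.

```bash
python3 - <<'E'
from rp import *
q=rplan([((.46,-.095,.185),4,0),((.463,.2535,.2017),14,0),((.463,.2535,.2017),2,0)],fing=0)
E
```

```text
leg end [-52. -14. 133.  47.  45.   7.] [ 0.46   -0.0954  0.185 ] cmd [ 0.46   -0.0954  0.185 ] z [ 0.637  0.017 -0.771] y [ 0.025 -1.    -0.001]
leg end [ 29.  -3. 122. -36.  29. 144.] [0.4651 0.2548 0.2013] cmd [0.4651 0.2548 0.2013] z [ 0.637  0.017 -0.771] y [ 0.025 -1.    -0.001]
leg end [ 29.  -3. 123. -36.  29. 144.] [0.4631 0.2533 0.2015] cmd [0.4631 0.2533 0.2015] z [ 0.637  0.017 -0.771] y [ 0.025 -1.    -0.001]
[[0, 0.51, -0.19, -0.93, 0], [0, 0.51, -0.19, -0.93, 0], [0, 0.51, -0.19, -0.93, 0], [0, 0.51, -0.19, -0.93, 0], [0, 0.06, -1.0, -0.01, 0], [0, 0.06, -1.0, -0.01, 0], [0, 0.06, -1.0, -0.01, 0], [0, 0.06, -1.0, -0.01, 0], [0, 0.06, -1.0, -0.01, 0], [0, 0.06, -1.0, -0.01, 0]]
[[0, 0.06, -1.0, -0.01, 0], [0, 0.06, -1.0, -0.01, 0], [0, 0.06, -1.0, -0.01, 0], [0, 0.06, -1.0, -0.01, 0], [0, 0.06, -1.0, -0.01, 0], [0, 0.06, -1.0, -0.01, 0], [0, 0.06, -1.0, -0.01, 0], [0, 0.06, -1.0, -0.01, 0], [0, -0.03, 0.03, -0.03, 0], [0, -0.03, 0.03, -0.03, 0]]
max 1.0
```

>>> apply_moves:
  deltas:
    - [0,0.51,-0.19,-0.93,0]
    - [0,0.51,-0.19,-0.93,0]
    - [0,0.51,-0.19,-0.93,0]
    - [0,0.51,-0.19,-0.93,0]
    - [0,0.06,-1.0,-0.01,0]
    - [0,0.06,-1.0,-0.01,0]
    - [0,0.06,-1.0,-0.01,0]
    - [0,0.06,-1.0,-0.01,0]
    - [0,0.06,-1.0,-0.01,0]
    - [0,0.06,-1.0,-0.01,0]

```text
t: 42.15
tool_pos: [0.4633, 0.0553, 0.1899]
orientation: [[0.773, 0.025, 0.634], [0.017, -1.0, 0.019], [0.634, -0.004, -0.773]]
force: [-0.4, -1.1, -0.0]
finger_gap: 0.0463
```

>>> apply_moves:
  deltas:
    - [0,0.06,-1.0,-0.01,0]
    - [0,0.06,-1.0,-0.01,0]
    - [0,0.06,-1.0,-0.01,0]
    - [0,0.06,-1.0,-0.01,0]
    - [0,0.06,-1.0,-0.01,0]
    - [0,0.06,-1.0,-0.01,0]
    - [0,0.06,-1.0,-0.01,0]
    - [0,0.06,-1.0,-0.01,0]
    - [0,-0.03,0.03,-0.03,0]
    - [0,0,0,0,0]

```text
t: 43.4
tool_pos: [0.465, 0.2527, 0.1991]
orientation: [[0.774, 0.024, 0.633], [0.017, -1.0, 0.016], [0.633, -0.001, -0.774]]
force: [0.2, 0.5, -0.5]
finger_gap: 0.0463
```

```bash
python3 look.py 11 wrist
```

```text
43.4 j [ 28.3  -3.  122.3 -35.7  29.4 143.6] p [0.465  0.2527 0.1991] yaw 1.29 F [ 0.2  0.5 -0.5] gap 0.0463
[[0.774, 0.024, 0.633], [0.017, -1.0, 0.016], [0.633, -0.001, -0.774]]
```

View pics/wrist11.png

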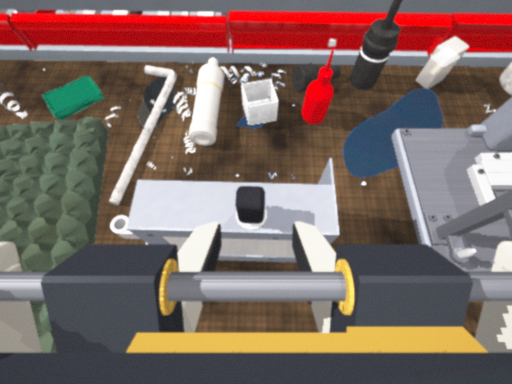

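The handle (237–264, 185–227) sits between the fingers (210 and 305). I'll measure it and the knuckle ring (120,224) in this view.

```bash
python3 - <<'E'
from h import *
f=pickle.load(open("pics/wrist11.pkl","rb"))
cv2.imwrite("pics/w11c.png",cv2.resize(f["pixels"][150:270,100:350,::-1],None,fx=3.2,fy=3.2,interpolation=cv2.INTER_CUBIC))
P=cloud(f)
for u,v in((250,192),(250,215),(200,200),(300,200),(120,217),(240,190),(260,190)): print((u,v),(P[v,u]*1000).round(1))
g=f["pixels"].astype(int).max(2);m=np.zeros_like(g,bool);m[180:232,230:272]=g[180:232,230:272]<60
v,u=np.where(m);print("dark",u.min(),u.max(),v.min(),v.max())
q=P[m];print(np.percentile(q,[2,50,98],axis=0).round(4))
E
```

```text
(250, 192) [496.9 257.8 184.7]
(250, 215) [483.1 257.7 168.6]
(200, 200) [507.7 307.8 139.8]
(300, 200) [509.6 210.8 140.5]
(120, 217) [493.1 389.  126.2]
(240, 190) [499.4 266.1 182.6]
(260, 190) [499.3 249.8 183.7]
dark 238 262 189 221
[[0.4824 0.2478 0.1534]
 [0.4831 0.2566 0.1743]
 [0.4958 0.267  0.1839]]
```

View pics/w11c.png

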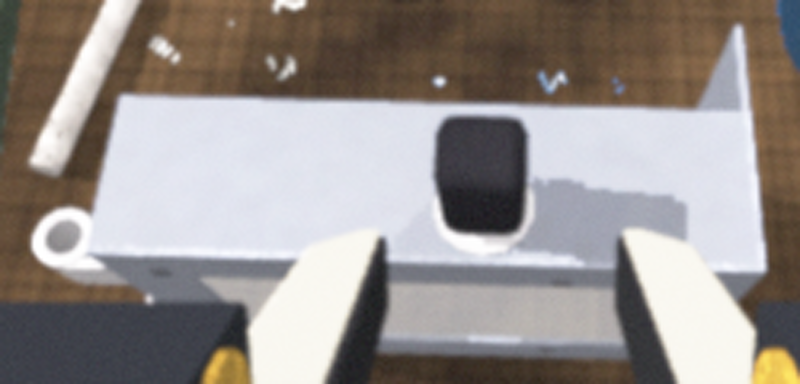

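>>> apply_moves:
  deltas:
    - [0,0.02,-0.04,0.78,0]
    - [0,0.02,-0.04,0.78,0]
    - [0,0.02,-0.05,0.78,0]
    - [0,0.02,-0.04,0.78,0]
    - [0,0,0,0,0]
    - [1,0,0,0,0]
    - [1,0,0,0,0]
    - [1,0,0,0,0]
    - [1,0,0,0,0]
    - [1,0,0,0,0]
  newtons: 50

```text
t: 44.7
tool_pos: [0.5169, 0.259, 0.1423]
orientation: [[0.771, 0.024, 0.636], [0.016, -1.0, 0.017], [0.636, -0.003, -0.772]]
force: [-4.1, 0.9, 5.4]
finger_gap: 0.0243
```

```bash
python3 look.py 12 wrist; python3 - <<'E'
from rp import *
p=fk(cur())[0];print(p)
rplan([(p+[0,0,.02],2,0),((.455,p[1]-.02,p[2]+.085),4,0),((.43,p[1]-.1,p[2]+.085),4,0),((.43,-.1,p[2]+.085),12,0)],fing=1)
E
```

```text
44.7 j [ 25.3   6.9 122.3 -48.1  20.2 155.3] p [0.5169 0.259  0.1423] yaw 1.21 F [-4.1  0.9  5.4] gap 0.0243
[[0.771, 0.024, 0.636], [0.016, -1.0, 0.017], [0.636, -0.003, -0.772]]
[0.51648212 0.25968121 0.14269196]
leg end [ 25.   5. 121. -42.  23. 149.] [0.5163 0.2596 0.1626] cmd [0.5163 0.2596 0.1626] z [ 0.636  0.017 -0.772] y [ 0.024 -1.    -0.003]
leg end [ 27.  -7. 122. -30.  33. 137.] [0.4548 0.24   0.2282] cmd [0.4548 0.24   0.2282] z [ 0.636  0.017 -0.772] y [ 0.024 -1.    -0.003]
leg end [ 12. -17. 129. -13.  30. 109.] [0.4297 0.1594 0.2277] cmd [0.4297 0.1594 0.2277] z [ 0.636  0.017 -0.772] y [ 0.024 -1.    -0.003]
leg end [-60. -22. 131.  42.  57.  10.] [ 0.4316 -0.0987  0.2273] cmd [ 0.4316 -0.0987  0.2273] z [ 0.636  0.017 -0.772] y [ 0.024 -1.    -0.003]
[[1, 0.25, -0.0, -0.31, 0], [1, 0.25, -0.0, -0.31, 0], [1, -0.06, 0.18, -0.9, 0], [1, -0.06, 0.18, -0.9, 0], [1, -0.06, 0.18, -0.9, 0], [1, -0.06, 0.18, -0.9, 0], [1, -0.21, 0.8, -0.17, 0], [1, -0.21, 0.8, -0.17, 0], [1, -0.21, 0.8, -0.17, 0], [1, -0.21, 0.8, -0.17, 0]]
[[1, -0.01, 0.86, -0.01, 0], [1, -0.01, 0.86, -0.01, 0], [1, -0.01, 0.86, -0.01, 0], [1, -0.01, 0.86, -0.01, 0], [1, -0.01, 0.86, -0.01, 0], [1, -0.01, 0.86, -0.01, 0], [1, -0.01, 0.86, -0.01, 0], [1, -0.01, 0.86, -0.01, 0], [1, -0.01, 0.86, -0.01, 0], [1, -0.01, 0.86, -0.01, 0]]
[[1, -0.01, 0.86, -0.01, 0], [1, -0.01, 0.86, -0.01, 0]]
max 0.9
```

View pics/wrist12.png

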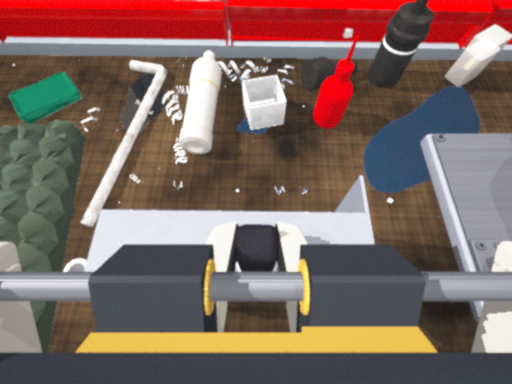

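The handle is gripped (gap 24.3 mm, as its 24 mm width requires). Now I'll lift it and carry it back and round in front of the pins.

```bash
python3 - <<'E'
from rp import *
p=fk(cur())[0]
rplan([(p+[0,0,.016],2,0),((.465,p[1]-.02,p[2]+.074),4,0),((.412,p[1]-.118,p[2]+.074),4,0),((.412,-.0985,p[2]+.074),10,0)],fing=1)
from h import *
f=pickle.load(open("pics/wrist11.pkl","rb"));print("ring pre-grip",atz(f,100+66/3.2-.3,150+236/3.2-.3,.126))
f=pickle.load(open("pics/wrist10.pkl","rb"));cv2.imwrite("pics/w10p.png",cv2.resize(f["pixels"][90:260,0:160,::-1],None,fx=4,fy=4,interpolation=cv2.INTER_CUBIC))
E
```

```text
leg end [ 25.   5. 121. -43.  22. 150.] [0.5162 0.2596 0.1587] cmd [0.5162 0.2596 0.1587] z [ 0.636  0.017 -0.772] y [ 0.024 -1.    -0.003]
leg end [ 26.  -6. 122. -31.  31. 137.] [0.4648 0.2392 0.2169] cmd [0.4648 0.2392 0.2169] z [ 0.636  0.017 -0.772] y [ 0.024 -1.    -0.003]
leg end [  8. -21. 132.  -8.  30. 102.] [0.4124 0.142  0.2169] cmd [0.4124 0.142  0.2169] z [ 0.636  0.017 -0.772] y [ 0.024 -1.    -0.003]
leg end [-66. -24. 133.  42.  61.   5.] [ 0.411  -0.0981  0.2169] cmd [ 0.411  -0.0981  0.2169] z [ 0.636  0.017 -0.772] y [ 0.024 -1.    -0.003]
[[1, 0.2, -0.0, -0.25, 0], [1, 0.2, -0.0, -0.25, 0], [1, -0.03, 0.19, -0.78, 0], [1, -0.03, 0.19, -0.78, 0], [1, -0.03, 0.19, -0.78, 0], [1, -0.03, 0.19, -0.78, 0], [1, -0.42, 0.96, -0.35, 0], [1, -0.42, 0.96, -0.35, 0], [1, -0.42, 0.96, -0.35, 0], [1, -0.42, 0.96, -0.35, 0]]
[[1, -0.02, 0.96, -0.02, 0], [1, -0.02, 0.96, -0.02, 0], [1, -0.02, 0.96, -0.02, 0], [1, -0.02, 0.96, -0.02, 0], [1, -0.02, 0.96, -0.02, 0], [1, -0.02, 0.96, -0.02, 0], [1, -0.02, 0.96, -0.02, 0], [1, -0.02, 0.96, -0.02, 0], [1, -0.02, 0.96, -0.02, 0], [1, -0.02, 0.96, -0.02, 0]]
max 0.96
ring pre-grip [0.48647668 0.38725232 0.126     ]
```

View pics/w10p.png

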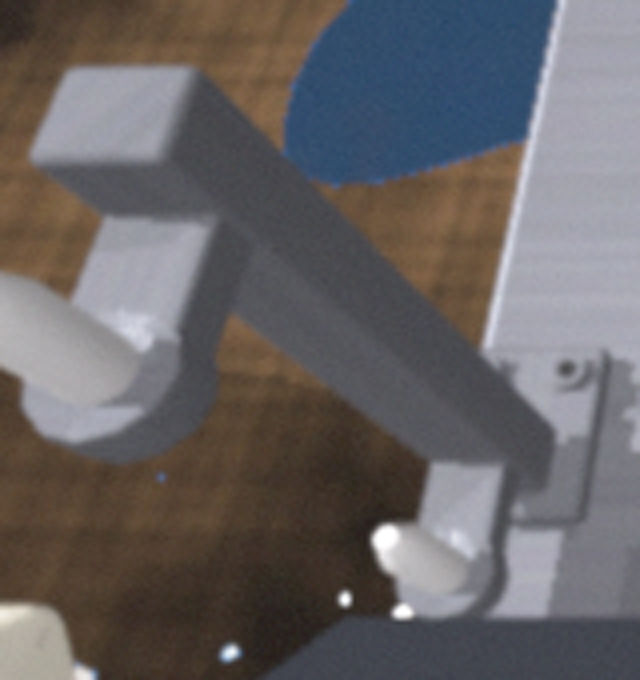

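```bash
python3 - <<'E'
from h import *
f=pickle.load(open("pics/wrist10.pkl","rb"))
c=lambda a,b,z:(atz(f,a/4-.38,90+b/4-.38,z)*1000).round(1)
print("lower tip",c(387,541,.072),"post corners",c(67,67,.152),c(193,68,.152),c(33,160,.152),c(163,163,.152))
f=pickle.load(open("pics/top0.pkl","rb"));
print("upper tip top0",[ (atz(f,235+a/5-.4,125+b/5-.4,.162)*1000).round(1) for a,b in((112,450),)])
E
```

```text
lower tip [480.4   3.2  72. ] post corners [520.4  13.5 152. ] [520.6  -3.5 152. ] [505.2  12.  152. ] [505.1  -4.9 152. ]
upper tip top0 [array([481.2,   4.7, 162. ])]
```

>>> apply_moves:
  deltas:
    - [1,0.2,0,-0.25,0]
    - [1,0.2,0,-0.25,0]
    - [1,-0.03,0.19,-0.78,0]
    - [1,-0.03,0.19,-0.78,0]
    - [1,-0.03,0.19,-0.78,0]
    - [1,-0.03,0.19,-0.78,0]
    - [1,-0.42,0.96,-0.35,0]
    - [1,-0.42,0.96,-0.35,0]
    - [1,-0.42,0.96,-0.35,0]
    - [1,-0.42,0.96,-0.35,0]

```text
t: 46.0
tool_pos: [0.4108, 0.1406, 0.2142]
orientation: [[0.774, 0.024, 0.632], [0.017, -1.0, 0.017], [0.633, -0.002, -0.775]]
force: [-1.2, -1.0, -3.5]
finger_gap: 0.0238
```

```bash
python3 look.py 13 wrist scene
```

```text
46.0 j [  7.5 -20.6 132.2  -7.6  29.6 101.5] p [0.4108 0.1406 0.2142] yaw 1.26 F [-1.2 -1.  -3.5] gap 0.0238
[[0.774, 0.024, 0.632], [0.017, -1.0, 0.017], [0.633, -0.002, -0.775]]
```

View pics/scene13.png

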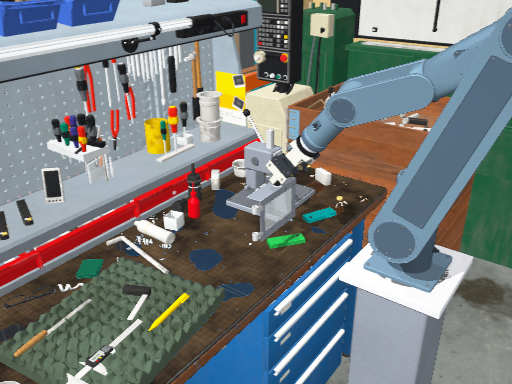

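View pics/wrist13.png

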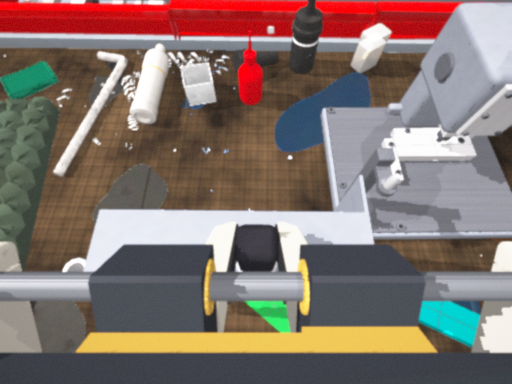

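The guard hangs upright in the hand and clear of everything. I'll carry it across the front.

>>> apply_moves:
  deltas:
    - [1,-0.02,0.98,0,0]
    - [1,-0.02,0.98,0,0]
    - [1,-0.02,0.98,0,0]
    - [1,-0.02,0.98,0,0]
    - [1,-0.02,0.98,0,0]
    - [1,-0.02,0.98,0,0]
    - [1,-0.02,0.98,0,0]
    - [1,-0.02,0.98,0,0]
    - [1,-0.02,0.98,0,0]
    - [1,-0.02,0.98,0,0]

```text
t: 47.35
tool_pos: [0.4138, -0.1049, 0.2112]
orientation: [[0.774, 0.022, 0.633], [0.014, -1.0, 0.017], [0.633, -0.004, -0.774]]
force: [0.2, 0.6, -3.3]
finger_gap: 0.0238
```

```bash
python3 - <<'E'
from rp import *
rplan([((.435,-.1254,.2150),3,0),((.477,-.1254,.2150),4,0),((.477,-.1254,.2150),3,0)],fing=1)
E
```

```text
leg end [-62. -18. 131.  43.  56.   5.] [ 0.435  -0.1256  0.2149] cmd [ 0.435  -0.1256  0.2149] z [ 0.633  0.017 -0.774] y [ 0.022 -1.    -0.004]
leg end [-53. -12. 127.  43.  49.  11.] [ 0.4771 -0.1257  0.2157] cmd [ 0.4771 -0.1257  0.2157] z [ 0.633  0.017 -0.774] y [ 0.022 -1.    -0.004]
leg end [-53. -12. 127.  43.  49.  11.] [ 0.477  -0.1257  0.2146] cmd [ 0.477  -0.1257  0.2146] z [ 0.633  0.017 -0.774] y [ 0.022 -1.    -0.004]
[[1, 0.25, 0.28, 0.14, 0], [1, 0.25, 0.28, 0.14, 0], [1, 0.25, 0.28, 0.14, 0], [1, 0.33, 0.01, 0.26, 0], [1, 0.33, 0.01, 0.26, 0], [1, 0.33, 0.01, 0.26, 0], [1, 0.33, 0.01, 0.26, 0], [1, -0.01, -0.0, 0.01, 0], [1, -0.01, -0.0, 0.01, 0], [1, -0.01, -0.0, 0.01, 0]]
max 0.33
```

>>> apply_moves:
  deltas:
    - [1,0.25,0.28,0.14,0]
    - [1,0.25,0.28,0.14,0]
    - [1,0.25,0.28,0.14,0]
    - [1,0.33,0,0.26,0]
    - [1,0.33,0,0.26,0]
    - [1,0.33,0,0.26,0]
    - [1,0.33,0,0.26,0]
    - [1,0,0,0,0]
    - [1,0,0,0,0]
    - [1,0,0,0,0]

```text
t: 48.6
tool_pos: [0.4778, -0.1235, 0.2166]
orientation: [[0.772, 0.023, 0.635], [0.016, -1.0, 0.017], [0.635, -0.003, -0.772]]
force: [0.2, 0.5, -2.7]
finger_gap: 0.0237
```

```bash
python3 look.py 14 wrist scene top; python3 - <<'E'
import cv2
im=cv2.imread("pics/scene14.png");cv2.imwrite("pics/s14c.png",cv2.resize(im[130:260,210:340],None,fx=5,fy=5,interpolation=cv2.INTER_CUBIC))
E
```

```text
48.6 j [-53.1 -12.6 127.2  43.3  49.   11.1] p [ 0.4778 -0.1235  0.2166] yaw 1.17 F [ 0.2  0.5 -2.7] gap 0.0237
[[0.772, 0.023, 0.635], [0.016, -1.0, 0.017], [0.635, -0.003, -0.772]]
```

View pics/s14c.png

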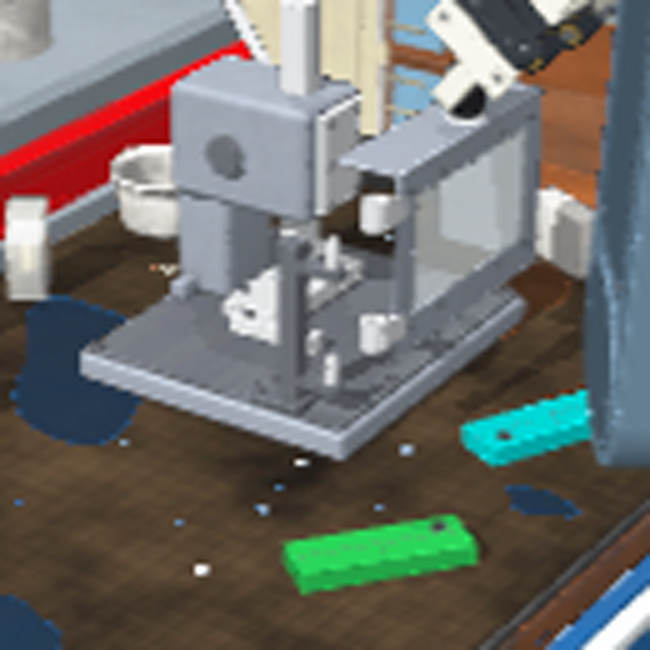

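View pics/wrist14.png

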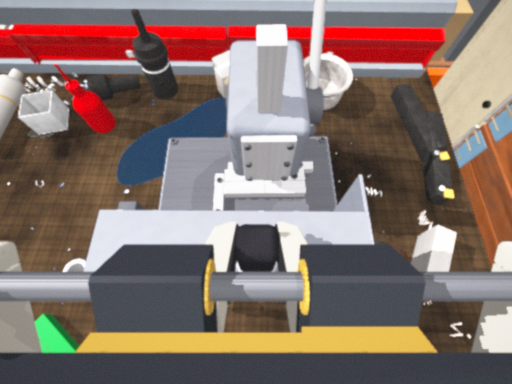

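View pics/top14.png

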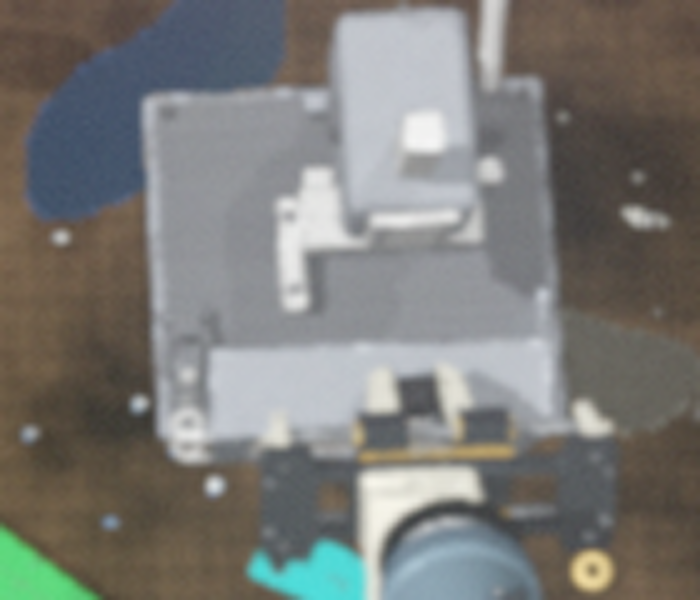

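The scene shows both knuckles in front of their pins at the right height. In the top view the ring is at crop (187,423) and the pin at (188,372). I'll measure the offset between them more closely.

```bash
python3 - <<'E'
from h import *
f=pickle.load(open("pics/top14.pkl","rb"))
cv2.imwrite("pics/t14z.png",cv2.resize(f["pixels"][195:240,240:285,::-1],None,fx=14,fy=14,interpolation=cv2.INTER_CUBIC))
f=pickle.load(open("pics/scene14.pkl","rb"))
cv2.imwrite("pics/s14z.png",cv2.resize(f["pixels"][160:215,258:298,::-1],None,fx=13,fy=13,interpolation=cv2.INTER_CUBIC)[:,:520])
E
```

```text
(no output)
```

View pics/t14z.png

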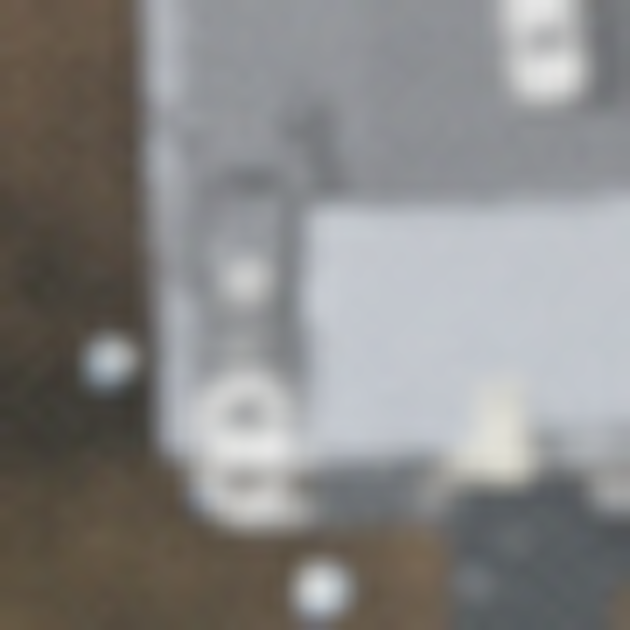

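View pics/s14z.png

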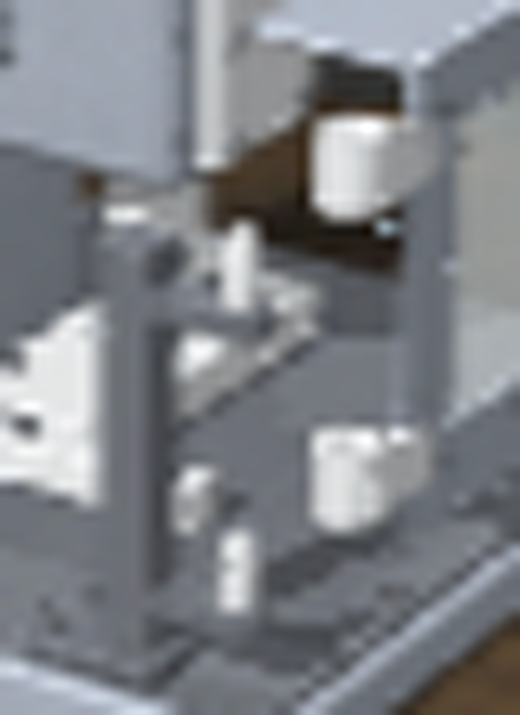

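```bash
python3 - <<'E'
from h import *
f=pickle.load(open("pics/top14.pkl","rb"));c=lambda a,b,z:(atz(f,240+a/14-.46,195+b/14-.46,z)*1000).round(1)
print("top: ring",c(246,415,.2),"pin tip",c(245,268,.162),"lower ring",c(244,480,.110))
f=pickle.load(open("pics/scene14.pkl","rb"));c=lambda a,b,z:(atz(f,258+a/13-.46,160+b/13-.46,z)*1000).round(1)
print("scene: upper knuckle top",c(355,122,.2),"bottom",c(343,205,.178),"lower knuckle top",c(350,440,.110),"bottom",c(341,520,.088))
print("scene: upper pin tip",c(244,226,.162),"base",c(237,305,.140),"lower tip",c(238,533,.072),"base",c(234,605,.05))
E
```

```text
top: ring [447.4   4.9 200. ] pin tip [484.    4.5 162. ] lower ring [443.7   5.3 110. ]
scene: upper knuckle top [446.4   3.4 200. ] bottom [446.8   7.8 178. ] lower knuckle top [444.3   6.3 110. ] bottom [444.1  10.3  88. ]
scene: upper pin tip [479.8   4.6 162. ] base [479.9   7.4 140. ] lower tip [479.2   6.9  72. ] base [480.    7.4  50. ]
```

>>> apply_moves:
  deltas:
    - [1,0.22,0.01,0.178,0]
    - [1,0.22,0.01,0.178,0]
    - [1,0.22,0.01,0.178,0]
    - [1,0.22,0,0.178,0]
    - [1,0.2,0,0.165,0]
    - [1,0,0,0,0]
    - [1,0,0,0,0]
    - [1,0,0,0,0]
    - [1,0,0,0,0]
    - [1,0,0,0,0]

```text
t: 50.0
tool_pos: [0.5128, -0.1236, 0.2169]
orientation: [[0.772, 0.023, 0.635], [0.016, -1.0, 0.017], [0.635, -0.003, -0.772]]
force: [0.3, -0.2, -3.0]
finger_gap: 0.0233
```

```bash
python3 look.py 15 scene top; python3 - <<'E'
from h import *
f=pickle.load(open("pics/top15.pkl","rb"))
a=cv2.resize(f["pixels"][195:235,240:280,::-1],None,fx=10,fy=10,interpolation=cv2.INTER_CUBIC)
f=pickle.load(open("pics/scene15.pkl","rb"))
b=cv2.resize(f["pixels"][155:210,250:290,::-1],None,fx=10,fy=10,interpolation=cv2.INTER_CUBIC)
cv2.imwrite("pics/z15.png",np.hstack([np.vstack([a,np.zeros((150,400,3),np.uint8)]),b]))
E
```

```text
50.0 j [-47.3  -8.5 124.2  42.9  44.6  15.4] p [ 0.5128 -0.1236  0.2169] yaw 1.17 F [ 0.3 -0.2 -3. ] gap 0.0233
[[0.772, 0.023, 0.635], [0.016, -1.0, 0.017], [0.635, -0.003, -0.772]]
```

View pics/z15.png

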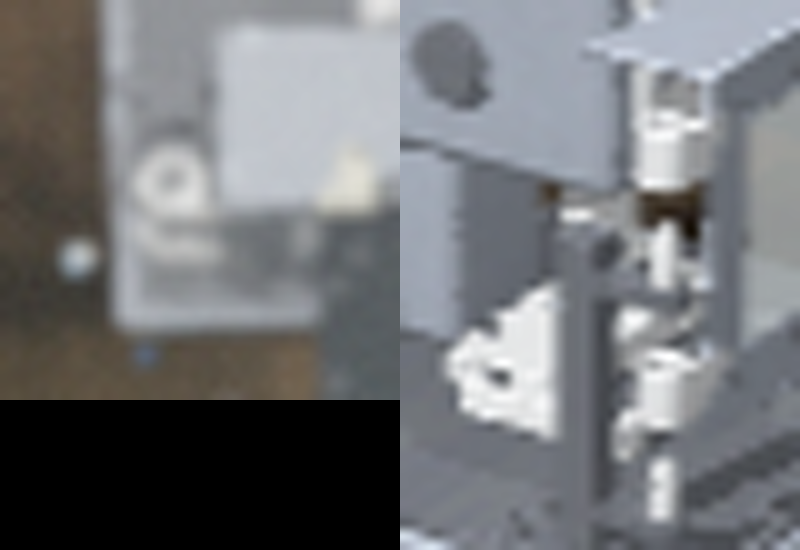

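Knuckles and pins line up in both views to about 1 mm. I'll lower 26 mm, past the tapers, and check the force.

>>> apply_moves:
  deltas:
    - [1,-0.11,0,0.134,0]
    - [1,-0.11,0,0.134,0]
    - [1,-0.11,0,0.134,0]
    - [1,-0.11,0,0.134,0]
    - [1,-0.08,0,0.1,0]
    - [1,-0.07,0,0.085,0]
    - [1,-0.07,0,0.085,0]
    - [1,0,0,0,0]
    - [1,0,0,0,0]
    - [1,0,0,0,0]

```text
t: 51.35
tool_pos: [0.5131, -0.1239, 0.1911]
orientation: [[0.772, 0.022, 0.635], [0.016, -1.0, 0.016], [0.635, -0.002, -0.772]]
force: [2.1, -1.5, -5.1]
finger_gap: 0.0238
```

```bash
python3 look.py 16 scene; python3 - <<'E'
from h import *
f=pickle.load(open("pics/scene16.pkl","rb"))
b=cv2.resize(f["pixels"][150:215,245:300,::-1],None,fx=9,fy=9,interpolation=cv2.INTER_CUBIC)
cv2.imwrite("pics/z16.png",b)
E
```

```text
51.35 j [-47.3  -6.2 126.6  46.5  41.2  10.5] p [ 0.5131 -0.1239  0.1911] yaw 1.19 F [ 2.1 -1.5 -5.1] gap 0.0238
[[0.772, 0.022, 0.635], [0.016, -1.0, 0.016], [0.635, -0.002, -0.772]]
```

View pics/z16.png

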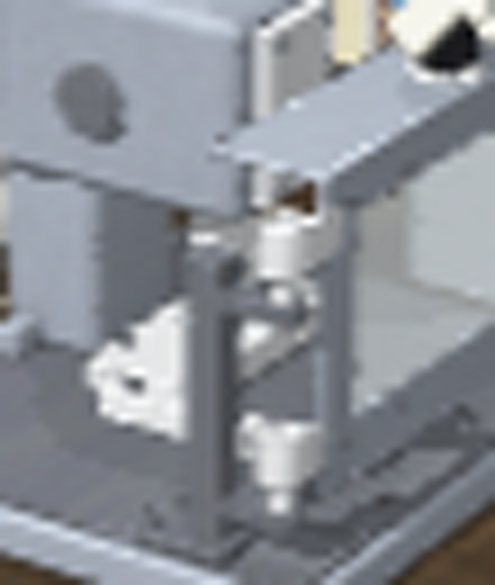

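Both knuckles are threaded on their pins and side forces are about 2 N. I'll lower the rest.

>>> apply_moves:
  deltas:
    - [1,-0.06,0,0.075,0]
    - [1,-0.06,0,0.075,0]
    - [1,-0.06,0,0.075,0]
    - [1,-0.06,0,0.075,0]
    - [1,-0.05,0,0.062,0]
    - [1,-0.03,0,0.035,0]
    - [1,0,0,0,0]
    - [1,0,0,0,0]
    - [1,0,0,0,0]
    - [1,0,0,0,0]

```text
t: 52.65
tool_pos: [0.5133, -0.124, 0.1783]
orientation: [[0.772, 0.022, 0.635], [0.016, -1.0, 0.016], [0.635, -0.002, -0.772]]
force: [1.0, -4.4, -0.7]
finger_gap: 0.0237
```

```bash
python3 look.py 17 scene; python3 - <<'E'
from h import *
f=pickle.load(open("pics/scene17.pkl","rb"))
b=cv2.resize(f["pixels"][150:215,245:300,::-1],None,fx=9,fy=9,interpolation=cv2.INTER_CUBIC)
cv2.imwrite("pics/z17.png",b)
E
```

```text
52.65 j [-47.2  -4.9 127.7  48.6  39.5   7.8] p [ 0.5133 -0.124   0.1783] yaw 1.18 F [ 1.  -4.4 -0.7] gap 0.0237
[[0.772, 0.022, 0.635], [0.016, -1.0, 0.016], [0.635, -0.002, -0.772]]
```

View pics/z17.png

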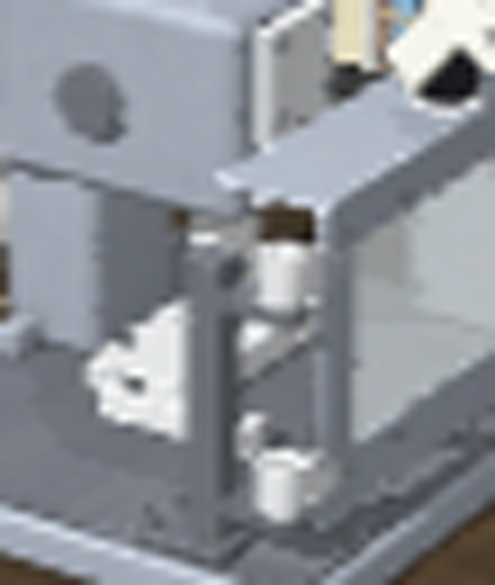

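The z force has dropped from -3 N to near zero, so the feet are carrying the guard. I'll ease down 1.5 mm more, open, and withdraw along the tool axis.

>>> apply_moves:
  deltas:
    - [1,-0.02,0,0.024,0]
    - [1,-0.02,0,0.024,0]
    - [1,0,0,0,0]
    - [0,0,0,0,0]
    - [0,0,0,0,0]
    - [0,0,0,0,0]
    - [0,0,0,-0.3,0]
    - [0,0,0,-0.6,0]
    - [0,0,0,-0.9,0]
    - [0,0,0,-0.9,0]

```text
t: 53.95
tool_pos: [0.4694, -0.124, 0.2291]
orientation: [[0.773, 0.024, 0.634], [0.016, -1.0, 0.017], [0.635, -0.003, -0.773]]
force: [0.2, -0.2, 0.5]
finger_gap: 0.0466
```

>>> apply_moves:
  deltas:
    - [0,0,0,-0.9,0]
    - [0,0,0,-0.9,0]
    - [0,0,0,-0.9,0]
    - [0,0,0,-0.6,0]
    - [0,0,0,0,0]
    - [0,0,0,0,0]
    - [0,0,0,0,0]
    - [0,0,0,0,0]
    - [0,0,0,0,0]
    - [0,0,0,0,0]

```text
t: 55.2
tool_pos: [0.4178, -0.1258, 0.2922]
orientation: [[0.772, 0.023, 0.635], [0.016, -1.0, 0.017], [0.635, -0.003, -0.773]]
force: [1.0, -0.4, 0.3]
finger_gap: 0.0468
```

```bash
python3 look.py 18 scene wrist top; python3 - <<'E'
from h import *
f=pickle.load(open("pics/scene18.pkl","rb"))
b=cv2.resize(f["pixels"][140:230,230:330,::-1],None,fx=6,fy=6,interpolation=cv2.INTER_CUBIC)
cv2.imwrite("pics/z18.png",b)
E
```

```text
55.2 j [-67.2 -24.6 122.9  39.   70.2  11.7] p [ 0.4178 -0.1258  0.2922] yaw 1.18 F [ 1.  -0.4  0.3] gap 0.0468
[[0.772, 0.023, 0.635], [0.016, -1.0, 0.017], [0.635, -0.003, -0.773]]
```

View pics/z18.png

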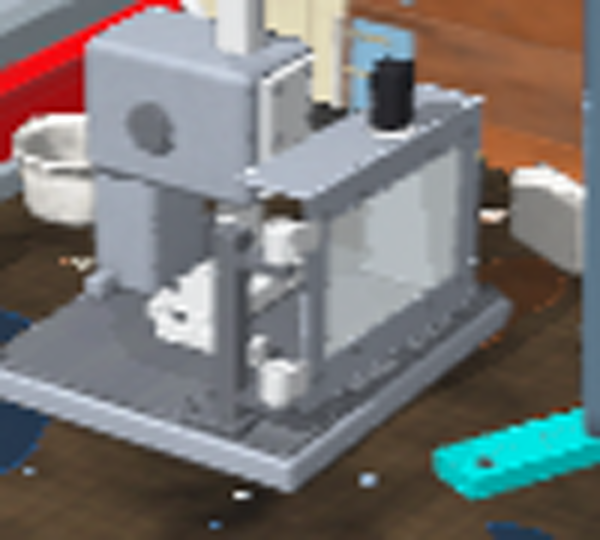

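View pics/wrist18.png

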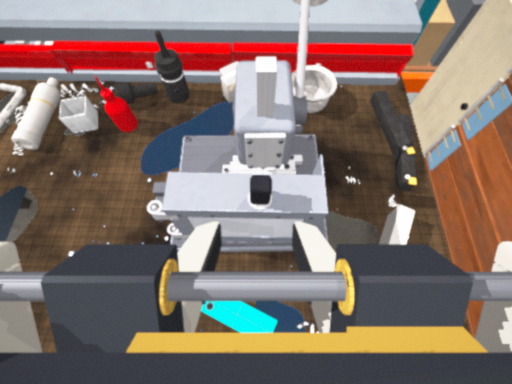

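View pics/top18.png

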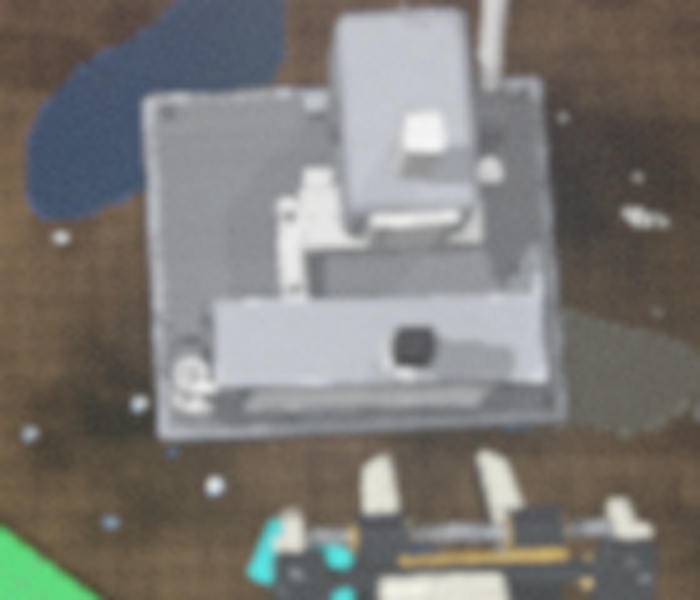

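The guard hangs across the front, released, with the gripper clear. I'll check its seating height (flange should be at z = 0.176, handle top at 0.220), its level, its yaw and the bar.

```bash
python3 - <<'E'
from h import *
for n in("top","wrist"):
    f=pickle.load(open(f"pics/{n}18.pkl","rb"));P=cloud(f)
    m=(P[...,0]>.472)&(P[...,0]<.535)&(P[...,1]>-.215)&(P[...,1]<.0)&(abs(P[...,2]-.176)<.012)&(f["range_z"]>0)
    q=P[m];A=np.c_[q[:,:2]-q[:,:2].mean(0),np.ones(len(q))];s=np.linalg.lstsq(A,q[:,2],rcond=None)[0]
    r=cv2.minAreaRect((q[:,:2]*1000).astype(np.float32))
    print(n,m.sum(),"flange z",s[2].round(4),"slope deg x,y",np.degrees(s[:2]).round(2),r)
    h=P[(abs(P[...,0]-.49)<.03)&(abs(P[...,1]+.125)<.03)&(P[...,2]>.205)&(P[...,2]<.23)];print(" handle top z",np.median(h[:,2]).round(4),len(h))
f=pickle.load(open("pics/wrist18.pkl","rb"));cv2.imwrite("pics/w18c.png",cv2.resize(f["pixels"][125:255,140:340,::-1],None,fx=4,fy=4,interpolation=cv2.INTER_CUBIC))
E
```

```text
top 1077 flange z 0.174 slope deg x,y [0.55 1.32] ((498.33416748046875, -106.74797821044922), (59.38691329956055, 206.81744384765625), 2.8386433124542236)
 handle top z 0.2164 62
wrist 5839 flange z 0.1735 slope deg x,y [0.33 1.49] ((500.6910400390625, -111.1977310180664), (61.3517951965332, 198.69949340820312), 1.7538326978683472)
 handle top z 0.2161 443
```

View pics/w18c.png

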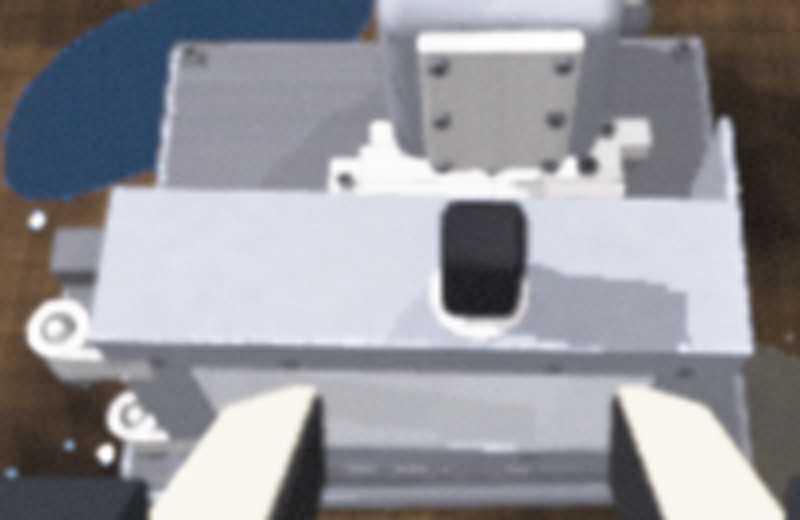

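All checks pass. At the hinge the flange height works out to 0.1764 (seated: 0.176). The guard leans 1.4° at its free end from pin play (limit 3.4°), and its yaw is 1.8–2.8° against 1.6° for the press. The bar is still in the nest, and the gripper is clear. Handing in.

```bash
python3 -c "
from cell import manip
print(manip.sign_off())"
```

```text
the job is handed in; nothing more can be done
None
```

I slid the bar under the head against the back rail and side rail, hung the guard on both pins, let go, backed the gripper clear and handed the job in at about 55 s.

**Last checks**
- **Bar:** Its left end touched the side rail. I pushed it back until the force rose to 15.6 N with almost no travel, which is contact with the back rail. The pictures after the push and at the end show it flush along both rails. I judged that by eye and did not measure the final gaps.
- **Guard:** Both pins show through the knuckle rings. The top flange works out to z = 0.1764 m at the hinge, against 0.176 m when fully seated. It leans 1.4° from play on the pins (limit 3.4°). Its yaw is 1.8–2.8°, against about 1.6° for the press.
- **Bystanders:** No move touched the oil bottle, the tin or the drilled block, and they look unmoved in the last pictures. I did not measure their positions.

**What disagreed or failed**
- **Fingertip position:** Depth images put the fingertips about 16 mm behind the reported TCP, not 17 mm ahead of it as stated. This made me miss two contacts, one on the green look-alike bar and one on the real bar, until I corrected for it.
- **Look-alike bar:** I first tried to pick up the green bar to use as a pusher. The fingers closed above it and it was never moved.
- **Tool lean:** The moves cannot tilt the tool directly. I got the 39° lean needed to reach under the head by driving the arm against its reach and joint limits in free air. This took about 15 s.

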